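Sort the cleaned finds by ware

ROBOT

A 7-joint arm with a two-finger parallel gripper is mounted at the origin on the work surface. World frame = base frame: x ahead of the robot, y to its left, z up, the work surface at z = 0. Lengths are in mm, angles in rad, forces in N, time in s.
With the tool pointing down it reaches from about 425 to 975 mm from the base axis. Payload 16.7 kg.
Tool frame: the origin (TCP) lies at the very end of the fingers, on their centre line; the grasp point (between the pads) lies 19 mm behind it (ctrl.pinch_z is the distance from the TCP to the grasp point, in mm); z points along the fingers, x is the direction in which the jaws open and shut, and the axes are right-handed (so a half turn about z gives the same grasp; the last joint's range is limited). The gripper opens to 85 mm and grips with 20 to 120 N. Pads are 22 mm wide; open, the fingers measure 114 mm over their backs; the gripper's body (76 mm by 85 mm) begins 54 mm behind the grasp point. The pads swing forward as they close: fully open they stand 13 mm farther back than shut.
Start: joints at [1.03, 0.426, 0.074, 1.606, -0.034, 1.111, -0.067], TCP at [257.717, -623.825, 231.302] pointing down, gripper open.
Joint ranges: [-2.85, 2.85], [-0.5, 2.14], [-1.23, 1.37], [0.21, 2.46], [-1.02, 4.16], [0.16, 2.05], [-2.73, 2.73]. Speed limits (rad/s): [1.89, 1.89, 2.39, 2.39, 3.01, 3.01, 3.01].

INTERFACE

Orientations are given as a unit quaternion [x, y, z, w].
In Python, from rig import telemetry, get_image, get_calibration, hand_in, ctrl gives the robot as it stands.
- The arm moves only by the shell command python3 -m crank 'ROWS' [OPENING] [FORCE]. ROWS is JSON, a list of rows, each a list of 6 numbers: the shift along the tool's x, y, z in cm, then the turn, a rotation vector about the tool's x, y, z in degrees. A call has 1 to 10 rows; each row is the pose to reach, as a shift and turn from the pose commanded when the call began, along the tool's axes at that moment; what a row does not reach only later rows make up. A row lasts 1/8 s, in which the tool goes at most 62.5 mm and 10.7 degrees, less where a joint would pass 70% of its speed; a pose out of reach is approached as far as the arm can. A call with a gripper value outside its range is refused whole. OPENING is the gripper's target within -1 to 1 (fully open at 1, half-way at 0, shut at -1), set as the call begins (- or left out, the last holds). The fingers move at their own pace and stop on an object; FORCE is the grip in N (left out, the last holds). Time passes only in rows, so rows that repeat a pose let the fingers close. It gives the time, the measured TCP pose, the force and the opening at its end, in the units of the state.
- telemetry.observe(): the state, without advancing time (a new reading comes with each control period).
- get_image(name): name is "scene" or "top"; returns the picture (400x640x3 uint8, red, green, blue); there is no depth.
- get_calibration(name): a dict with "intrinsics" (3x3 intrinsics, pixels), "T" (4x4, takes a point from camera to world coordinates). Camera axes: x right, y down, z forward; pixel columns grow to the right and rows downward; lengths in mm; the calibration is good to about 2 mm. A picture is of the moment at which its call begins. get_calibration takes no time and is no camera call.
- hand_in(): hands the job in, once; it reports no verdict.
The state is a dict: "t": time; "qpos": joint angles; "qd": joint speeds; "effort": joint torques, N m; "ee_pos": TCP position; "eef_rot": TCP orientation; "ft_force": force on the tool from outside, world axes, zero at the start; "torque": the same for the moment, N m; "gripper_width": opening from 0.0 (shut) to 1.0 (fully open).
Only numpy, scipy, OpenCV 4.12 (cv2) and the standard library are available. Lean on these libraries where they do the work, as an engineer would, in place of code of your own. Each camera call takes 0.05 s, during which the arm holds its last target.

TASK

Sort the cleaned finds: stand the red clay jug and the red clay loom weight in the yellow tray and the grey jug in the blue tray. Slide back the cover of the wooden case, stand the bronze weight inside and slide the cover fully shut again. Everything must end upright on the floor of its tray or case; the finds are fragile, so set them down and never let one drop or fall over.

Things in the scene. Friction and masses are not known exactly. Their poses are not given: they have to be found in the camera images.
- red_jug_center (a point): the red (terracotta) clay jug, a small closed-mouthed piece standing upright: 95 mm tall, foot 40 mm across, belly 54 mm across at 20 to 34 mm up, straight round neck 22 mm across from 62 to 88 mm up, rim 28 mm across at the top. A thin handle (7 mm thick) runs from neck to belly on its own +x side, out to 38 mm from the axis, so the neck is best gripped across its own y. Point: on the axis, half-way up (47.5 mm above its foot); z is up. About 160 g
- grey_jug_center (a point): the grey clay jug, a small closed-mouthed piece standing upright: 95 mm tall, foot 40 mm across, belly 54 mm across at 20 to 34 mm up, straight round neck 22 mm across from 62 to 88 mm up, rim 28 mm across at the top. A thin handle (7 mm thick) runs from neck to belly on its own +x side, out to 38 mm from the axis, so the neck is best gripped across its own y. Point: on the axis, half-way up (47.5 mm above its foot); z is up. About 160 g
- loom_weight_center (a point): the red clay loom weight: an upright barrel 46 mm tall, 40 mm across (straight sides from 7 to 38 mm up), small dark dimple on top. Point: on its axis, half-way up (23 mm above its foot); z is up. About 110 g
- bronze_weight_center (a point): the bronze weight: an upright dull brown metal cylinder 30 mm tall, 30 mm across (straight sides up to 26 mm), with a green stripe round it and a green spot on top. Point: on its axis, half-way up (15 mm above its foot); z is up. About 130 g
- yellow_tray: the yellow plastic tray, fixed to the bench: 140 mm (its x) by 180 mm (its y), 30 mm high, open on top, walls 4 mm, floor 4 mm thick. Origin: centre of its underside, on the bench; z up. For the red clay finds; there is room for both side by side along its y
- blue_tray: the blue plastic tray, fixed to the bench: 140 mm (its x) by 180 mm (its y), 30 mm high, open on top, walls 4 mm, floor 4 mm thick. Origin: centre of its underside, on the bench; z up. For the grey clay find
- case: the pale wooden case, fixed to the bench: 150 mm (its x) by 110 mm (its y), 46 mm high, walls 5 mm, floor 5 mm thick, 36 mm of height inside under the cover. Its -x end is nearest the robot. Origin: centre of its underside, on the bench; z up. With the cover fully back, the inside is open from 5 to 86 mm behind the outer face of the -x end, 100 mm wide
- cover (a joint): how far the flat sliding cover of the case is open, in m: 0 fully shut, 0.09 fully back. It slides along the case's +x (away from the robot), stays where it is left, and needs about 1 to 2 N. It may start up to 8 mm ajar
- cover_grip (a point): the dark grip bar on the cover: 12 mm thick (case x), 40 mm long (case y), standing 28 mm above the cover, its top 73 mm above the bench; the cover's top is 45 mm above the bench. Point: on the bar's middle, 8 mm below its top (65 mm above the bench); axes as the case. With the cover shut it lies 50 mm to the -x side of the case's centre

How it is judged (in metres and radians):
On the way, in this order (a step that is already met when the one before it is completed fails the run):
1. the cover of the case is slid back (at least 45 mm) (value of joint cover above 0.045 m), for 0.1 s.
2. the bronze weight stands released in the case (x of bronze_weight_center in the frame of case between -0.058 and 0.058 m and y of bronze_weight_center in the frame of case between -0.039 and 0.039 m and z of bronze_weight_center in the frame of case between 0.014 and 0.026 m and angle between bronze_weight_center's own z axis and vertical below 0.2 rad and contact force between the fingers and bronze_weight below 0.1 N), for 0.2 s.
3. the cover is slid shut (within 4 mm) (value of joint cover below 0.004 m), for 0.2 s.
At the end, for the whole second after the job is handed in: Red jug and loom weight stand on the floor of the yellow tray, the grey jug on the floor of the blue tray and the bronze weight on the floor of the case (heights within 6 mm, upright within 0.2 rad, centres inside the walls), all released and at rest, and the cover is shut to within 4 mm (all of step 2 and x of red_jug_center in the frame of yellow_tray between -0.062 and 0.062 m and y of red_jug_center in the frame of yellow_tray between -0.082 and 0.082 m and z of red_jug_center in the frame of yellow_tray between 0.0455 and 0.0575 m and angle between each of red_jug_center, loom_weight_center, grey_jug_center's own z axis and vertical below 0.2 rad and x of loom_weight_center in the frame of yellow_tray between -0.062 and 0.062 m and y of loom_weight_center in the frame of yellow_tray between -0.082 and 0.082 m and z of loom_weight_center in the frame of yellow_tray between 0.021 and 0.033 m and x of grey_jug_center in the frame of blue_tray between -0.062 and 0.062 m and y of grey_jug_center in the frame of blue_tray between -0.082 and 0.082 m and z of grey_jug_center in the frame of blue_tray between 0.0455 and 0.0575 m and value of joint cover below 0.004 m and linear speed of each of red_jug, grey_jug, loom_weight, bronze_weight below 0.03 m/s and contact force between the fingers and red_jug below 0.1 N and contact force between the fingers and grey_jug below 0.1 N and contact force between the fingers and loom_weight below 0.1 N); the robot touches nothing.
It fails at once if the red jug is dropped (falls freely at over 0.7 m/s, some 25 mm) or knocked over ((linear speed of red_jug above 0.7 m/s and contact force between the fingers and red_jug below 0.05 N) or angle between red_jug_center's own z axis and vertical above 1 rad).
It fails at once if the grey jug is dropped (falls freely at over 0.7 m/s, some 25 mm) or knocked over ((linear speed of grey_jug above 0.7 m/s and contact force between the fingers and grey_jug below 0.05 N) or angle between grey_jug_center's own z axis and vertical above 1 rad).
It fails at once if the loom weight is dropped (falls freely at over 0.7 m/s, some 25 mm) or knocked over ((linear speed of loom_weight above 0.7 m/s and contact force between the fingers and loom_weight below 0.05 N) or angle between loom_weight_center's own z axis and vertical above 1 rad).
It fails at once if the bronze weight is dropped (falls freely at over 0.7 m/s, some 25 mm) or knocked over ((linear speed of bronze_weight above 0.7 m/s and contact force between the fingers and bronze_weight below 0.05 N) or angle between bronze_weight_center's own z axis and vertical above 1 rad).
It also fails if it takes over 109 s, if anything falls off the work surface, if the arm or the gripper's body presses on something with over 40 N, if the wrist force passes 120 N, or if a joint passes its speed limit or range.

## Working session

There is one attempt and no reset: what is moved stays moved. The work goes in short steps, Python scripts to look and compute and a shell command to move; the robot and the scene stay as the last step left them, time stands still between calls to the robot, and variables do not carry over. Pictures are saved under pics/ and viewed, and the job is handed in when it is done.

```bash
ls; mkdir -p pics
python3 - <<'E'
from rig import telemetry,get_image,get_calibration,ctrl
import cv2
s=telemetry.observe();print(s,ctrl.pinch_z)
for n in("scene","top"):
    cv2.imwrite(f"pics/{n}0.png",get_image(n)[:,:,::-1]);c=get_calibration(n);print(c)
E
```

```text
pics
{'t': 0.0, 'qpos': array([ 1.0294704 ,  0.42674325,  0.07384916,  1.60659257, -0.03407194,
        1.1107847 , -0.06710671]), 'qd': array([ 1.18693868e-03,  1.82467876e-05,  8.27640855e-04, -1.94780097e-04,
       -2.38524838e-03, -8.57149411e-04,  3.52985605e-04]), 'effort': array([-1.36637671e-03, -9.49820065e+01,  3.76049459e+00, -4.63509464e+01,
        1.92974531e-02,  1.02483583e-02,  2.72778067e-05]), 'ee_pos': array([ 257.58325097, -623.49267482,  230.6094191 ]), 'eef_rot': array([ 8.31220178e-01, -5.55942995e-01, -5.58134148e-04, -3.01685118e-04]), 'ft_force': array([ 0.66967865,  0.28477903, -0.71119698]), 'torque': array([0.02167699, 0.02344327, 0.00040491]), 'gripper_width': 0.9975256329379033} 18.700000000000003
{'intrinsics': array([[387.96475733,   0.        , 320.71847063],
       [  0.        , 387.96475733, 203.00397625],
       [  0.        ,   0.        ,   1.        ]]), 'T': array([[ 6.60023925e-01,  6.16435780e-01, -4.29389505e-01,
         9.01962086e+02],
       [ 7.51141630e-01, -5.32048031e-01,  3.90782732e-01,
        -3.32032050e+02],
       [ 1.24366179e-02, -5.80458286e-01, -8.14195007e-01,
         8.19998842e+02],
       [ 0.00000000e+00,  0.00000000e+00,  0.00000000e+00,
         1.00000000e+00]])}
{'intrinsics': array([[445.67932907,   0.        , 318.8908961 ],
       [  0.        , 445.67932907, 197.03841452],
       [  0.        ,   0.        ,   1.        ]]), 'T': array([[-1.11610913e-02, -9.84024007e-01,  1.77685630e-01,
         2.94825216e+02],
       [-9.99701222e-01,  1.48453380e-02,  1.94186348e-02,
        -7.37315710e+00],
       [-2.17462061e-02, -1.77415808e-01, -9.83895692e-01,
         1.22721613e+03],
       [ 0.00000000e+00,  0.00000000e+00,  0.00000000e+00,
         1.00000000e+00]])}
```

View pics/scene0.png

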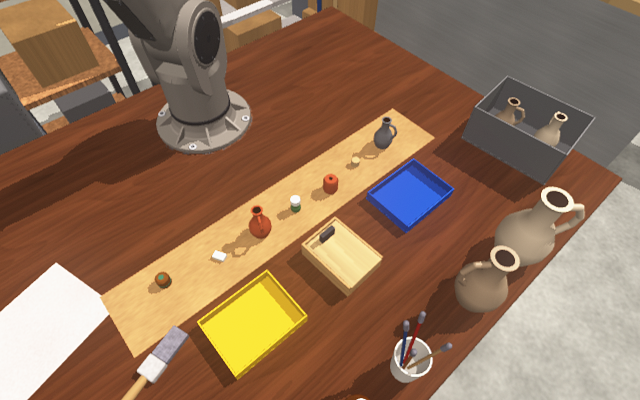

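View pics/top0.png

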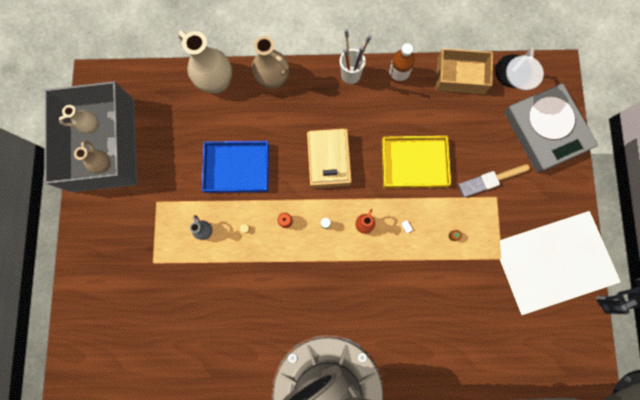

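The top view shows the blue tray (235,166), case (328,157) and yellow tray (416,161). The grey jug is at (201,229), loom weight (285,220), red jug (365,223) and bronze weight (455,235). The piece at (326,223) is a distractor. I'll zoom in next.

Run:
```python
import cv2
t=cv2.imread("pics/top0.png");s=cv2.imread("pics/scene0.png")
cv2.imwrite("pics/tz0.png",cv2.resize(t[120:270,150:350],None,fx=4,fy=4,interpolation=cv2.INTER_CUBIC))
cv2.imwrite("pics/tz1.png",cv2.resize(t[120:270,300:500],None,fx=4,fy=4,interpolation=cv2.INTER_CUBIC))
cv2.imwrite("pics/sz0.png",cv2.resize(s[195:395,130:390],None,fx=3,fy=3,interpolation=cv2.INTER_CUBIC))
cv2.imwrite("pics/sz1.png",cv2.resize(s[100:300,260:460],None,fx=3,fy=3,interpolation=cv2.INTER_CUBIC))
```

```text
(no output)
```

View pics/tz0.png

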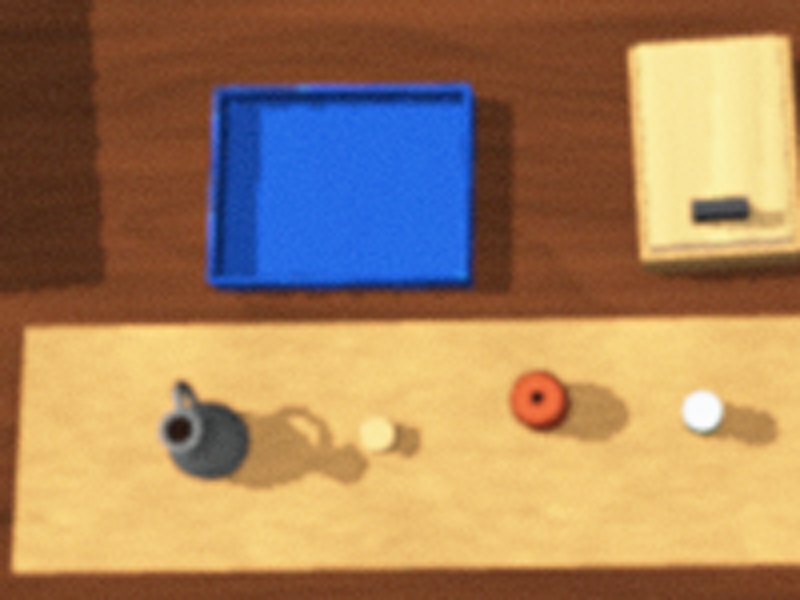

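View pics/tz1.png

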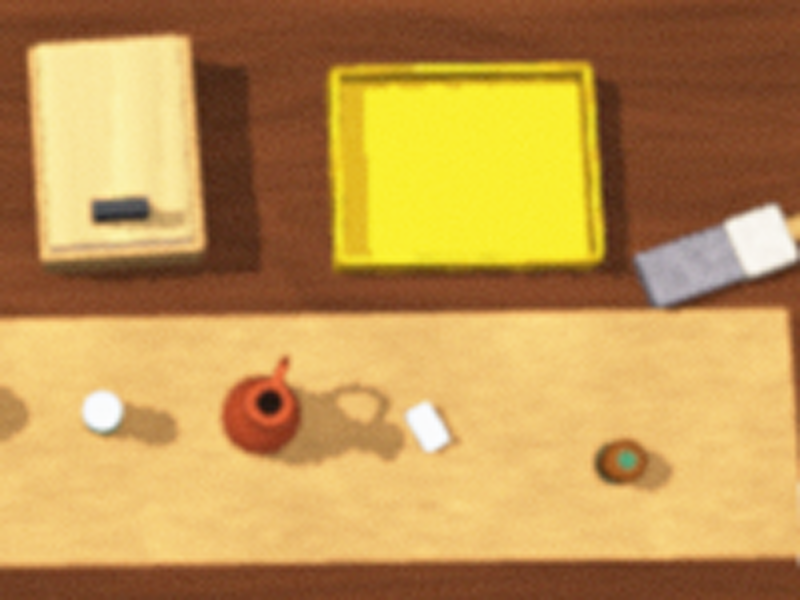

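View pics/sz0.png

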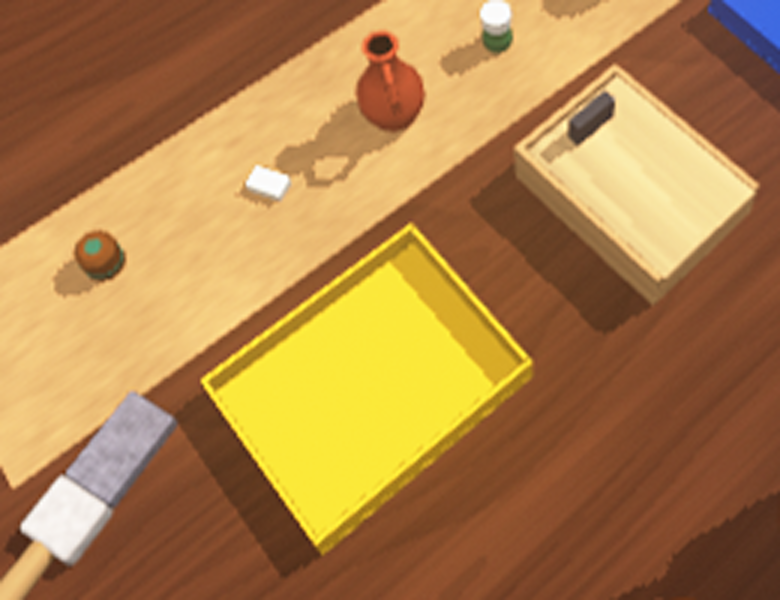

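View pics/sz1.png

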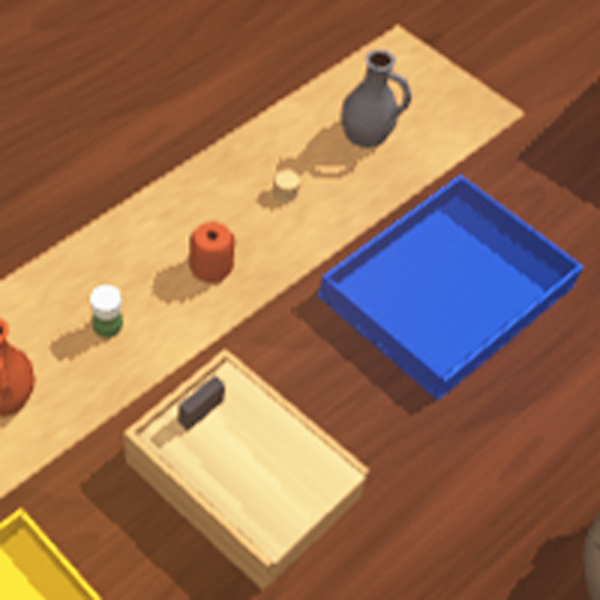

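```bash
cat > h.py <<'E'
import numpy as np, cv2
from rig import get_calibration
C={n:get_calibration(n) for n in("scene","top")}
def ray(n,u,v):
    c=C[n];d=np.linalg.inv(c["intrinsics"])@[u,v,1];T=c["T"];return T[:3,3],T[:3,:3]@d
def pl(n,u,v,z):
    o,d=ray(n,u,v);return o+d*(z-o[2])/d[2]
def proj(n,p):
    c=C[n];q=np.linalg.inv(c["T"])@[*p,1];q=c["intrinsics"]@q[:3];return q[:2]/q[2]
def tri(a,b):
    (o1,d1),(o2,d2)=ray("top",*a),ray("scene",*b)
    s=np.linalg.lstsq(np.c_[d1,-d2],o2-o1,rcond=None)[0]
    p,q=o1+d1*s[0],o2+d2*s[1];return (p+q)/2,np.linalg.norm(p-q)
E
cat > m.py <<'E'
from h import *
np.set_printoptions(precision=1,suppress=True)
f=lambda o,k:lambda u,v:((u+.5)/k-.5+o[0],(v+.5)/k-.5+o[1])
t0=f((150,120),4);t1=f((300,120),4);s0=f((130,195),3);s1=f((260,100),3)
for n,a,b,z in [("grey rim",t0(180,431),s1(380,60),95),("grey hand",t0(182,386),s1(408,95),70),
 ("red rim",t1(270,403),s0(381,45),95),("red hand",t1(285,361),s0(394,103),65),
 ("loom",t0(538,398),s1(212,236),46),("bronze",t1(627,460),s0(95,246),30),
 ("bar top",t1(120,206),s0(592,112),73)]:
    print(n,*tri(a,b),"top@z",pl("top",*a,z),"sc@z",pl("scene",*b,z))
print("yellow top",*[pl("top",*t1(*p),30) for p in((331,67),(595,64),(604,268),(334,268))])
print("yellow sc",*[pl("scene",*s0(*p),30) for p in((411,226),(203,381),(320,543),(531,365))])
print("blue top",*[pl("top",*t0(*p),30) for p in((214,87),(472,86),(471,285),(208,285))])
print("blue sc",*[pl("scene",*s1(*p),30) for p in((461,179),(321,280),(438,391),(581,268))])
print("case top",*[pl("top",*t1(*p),46) for p in((29,46),(190,37),(205,248),(42,255))])
print("case sc",*[pl("scene",*s0(*p),46) for p in((617,68),(516,152),(654,287),(756,187))])
E
python3 m.py
```

```text
grey rim [425.6 335.9  93. ] 1.1733924158923181 top@z [425.  334.8  95. ] sc@z [427.2 334.6  95. ]
grey hand [458.3 343.2  68.8] 1.691677253989186 top@z [457.6 342.2  70. ] sc@z [459.4 343.   70. ]
red rim [ 437.6 -106.6   93.9] 2.2097261654701845 top@z [ 436.9 -107.5   95. ] sc@z [ 438.8 -106.    95. ]
red hand [ 468.7 -120.6   63.8] 0.7828668849520505 top@z [ 468.3 -120.8   65. ] sc@z [ 469.6 -120.5   65. ]
loom [450.1 110.2  44. ] 0.9701993321227902 top@z [449.5 109.6  46. ] sc@z [451.5 109.5  46. ]
bronze [ 404.1 -349.3   27.9] 2.600394378456738 top@z [ 403.5 -349.9   30. ] sc@z [ 406. -348.   30.]
bar top [574.5 -13.5  67.1] 0.9587196076276396 top@z [572.8 -13.9  73. ] sc@z [577.3 -15.6  73. ]
yellow top [ 680.3 -162.8   30. ] [ 679.2 -345.9   30. ] [ 534.4 -342.9   30. ] [ 537.3 -159.6   30. ]
yellow sc [ 544.2 -164.5   30. ] [ 544.3 -340.6   30. ] [ 682.6 -338.9   30. ] [ 682.6 -164.9   30. ]
blue top [674.8 339.8  30. ] [672.3 158.1  30. ] [530.4 157.4  30. ] [533.1 339.   30. ]
blue sc [540.6 335.2  30. ] [538.4 156.6  30. ] [677.6 148.6  30. ] [675.6 335.6  30. ]
case top [694.1  47.1  46. ] [698.5 -64.3  46. ] [549.2 -71.1  46. ] [546.1  39.3  46. ]
case sc [548.2  38.1  46. ] [554.2 -71.3  46. ] [701.3 -67.   46. ] [694.   44.8  46. ]
```

```bash
cat > g.py <<'E'
# usage: python3 g.py x y z yaw_of_tool_x_deg -> total shift (cm) in current tool axes and turn (deg)
import sys, numpy as np
from scipy.spatial.transform import Rotation as R
from rig import telemetry
s=telemetry.observe();x,y,z,a=map(float,sys.argv[1:5]);a=np.radians(a)
q=R.from_quat(s["eef_rot"])
Rt=R.from_matrix(np.c_[[np.cos(a),np.sin(a),0],[np.sin(a),-np.cos(a),0],[0,0,-1]])
print("t",round(s["t"],2),"pos",s["ee_pos"].round(1),"w",round(s["gripper_width"],3),"f",s["ft_force"].round(1),"q7",s["qpos"][6].round(2))
print("shift",(q.inv().apply(np.array([x,y,z])-s["ee_pos"])/10).round(2),"turn",(q.inv()*Rt).as_rotvec(degrees=True).round(2))
E
python3 g.py 535 -17 150 -90
```

```text
t 0.1 pos [ 257.6 -623.5  230.7] w 1.001 f [-0.8  0.1  0.1] q7 -0.07
shift [-45.45 -48.8    8.12] turn [2.000e-02 7.000e-02 2.245e+01]
```

```bash
python3 -m crank '[[-4,-4.3,0,0,0,4],[-8,-8.6,0,0,0,10],[-12,-12.9,0,0,0,16],[-16,-17.2,0,0,0,22.45],[-20,-21.5,0,0,0,22.45],[-24,-25.8,0,0,0,22.45],[-28,-30.1,0,0,0,22.45],[-32,-34.4,0,0,0,22.45],[-36,-38.7,2,0,0,22.45],[-40,-43,4,0,0,22.45]]' -1 30; python3 g.py 535 -17 56 -90
```

```text
t: 1.35
ee_pos: [503.0, -88.2, 191.0]
eef_rot: [-0.707, 0.707, -0.0, 0.0]
ft_force: [0.8, -0.3, 0.4]
gripper_width: -0.002
t 1.35 pos [503.  -88.2 191. ] w -0.002 f [ 0.8 -0.3  0.4] q7 -1.58
shift [-7.12 -3.19 13.51] turn [-0.04 -0.   -0.02]
```

```bash
python3 -m crank '[[-4,-2,3,0,0,0],[-7.1,-3.2,6,0,0,0],[-7.1,-3.2,10,0,0,0],[-7.1,-3.2,13.5,0,0,0],[-7.1,-3.2,13.5,0,0,0],[-7.1,-3.2,13.5,0,0,0]]'
python3 - <<'E'
from rig import get_image
import cv2
for n in("scene","top"):
    i=get_image(n)[:,:,::-1]
    i=i[180:320,260:440] if n=="scene" else i[110:240,240:420]
    cv2.imwrite(f"pics/{n}1.png",cv2.resize(i,None,fx=4,fy=4,interpolation=cv2.INTER_CUBIC))
E
```

```text
t: 2.1
ee_pos: [535.0, -19.0, 57.4]
eef_rot: [-0.707, 0.707, -0.0, 0.0]
ft_force: [0.6, 1.0, -0.1]
gripper_width: -0.003
```

View pics/scene1.png

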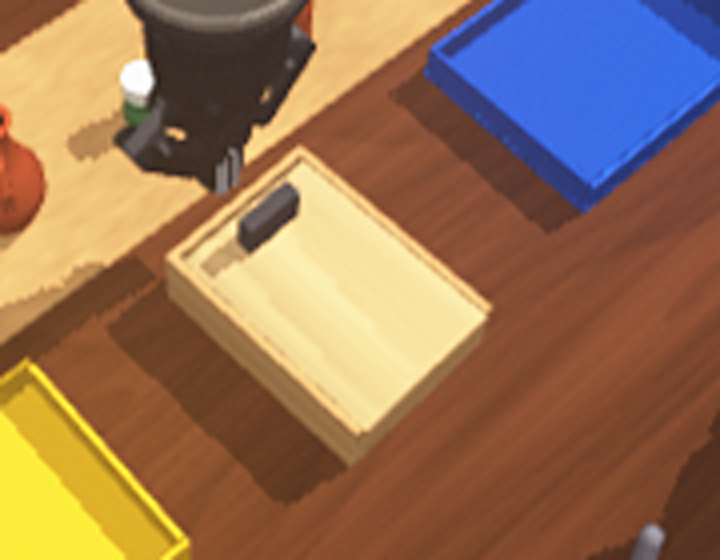

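The fingers are in line with the grip bar, just on its -x side, so I'll push now.

```bash
python3 -m crank '[[0,-1.2,0.2,0,0,0],[0,-2.4,0.2,0,0,0],[-0.1,-3.6,0.2,0,0,0],[-0.1,-4.8,0.2,0,0,0],[-0.2,-6.0,0.2,0,0,0],[-0.2,-7.2,0.2,0,0,0],[-0.3,-8.4,0.2,0,0,0],[-0.3,-9.6,0.2,0,0,0],[-0.3,-10.6,0.2,0,0,0],[-0.3,-10.8,0.2,0,0,0]]'
python3 - <<'E'
from rig import get_image
import cv2
for n in("scene","top"):
    i=get_image(n)[:,:,::-1]
    i=i[180:320,260:440] if n=="scene" else i[90:240,230:420]
    cv2.imwrite(f"pics/{n}2.png",cv2.resize(i,None,fx=4,fy=4,interpolation=cv2.INTER_CUBIC))
E
python3 g.py 646 -14 56 -90
```

```text
t: 3.45
ee_pos: [643.1, -15.9, 54.3]
eef_rot: [-0.707, 0.707, -0.0, 0.0]
ft_force: [-2.8, -0.1, 0.3]
gripper_width: -0.001
t 3.55 pos [642.6 -16.   54.3] w -0.003 f [-0.5  0.7 -0.1] q7 -1.78
shift [-0.2  -0.34 -0.17] turn [-0.01  0.   -0.01]
```

View pics/scene2.png

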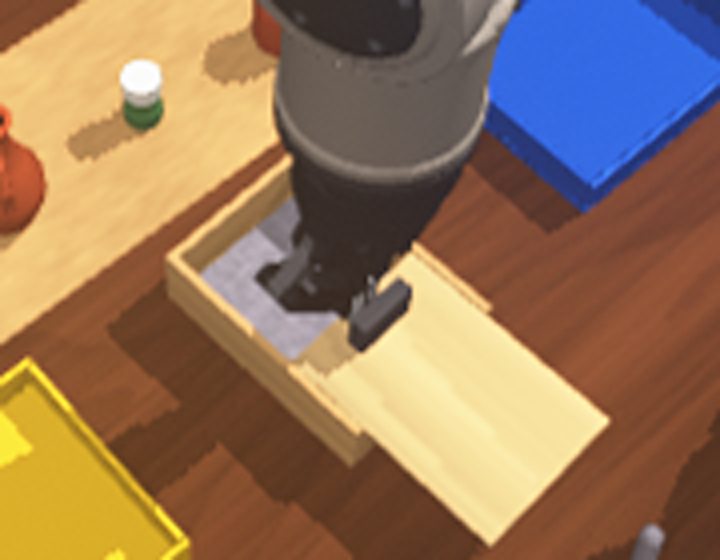

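View pics/top2.png

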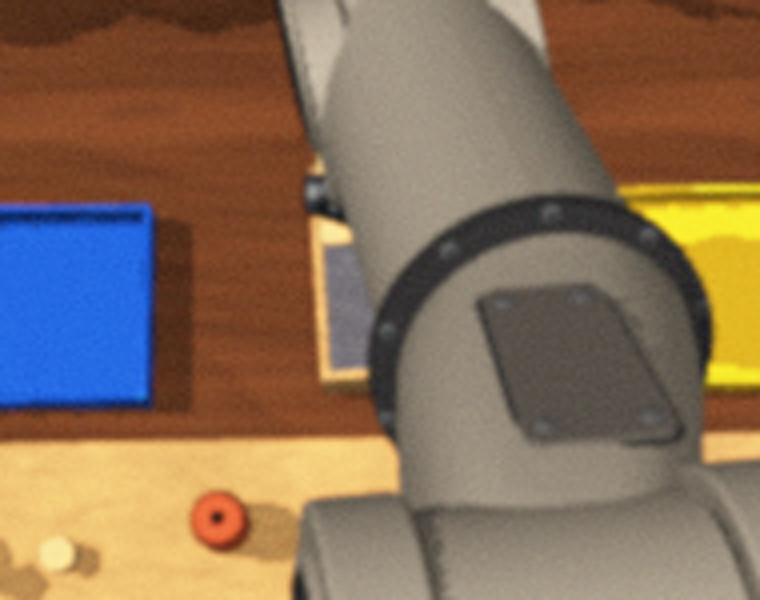

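The cover is back, with its bar at about (380,315) in the scene crop. Next is the bronze weight.

```bash
python3 -m crank '[[0,0.3,-3,0,0,0],[0.5,0.5,-8,0,0,0],[5,4,-10,0,0,0],[10,8,-10,0,0,0],[15,12,-10,0,0,0],[20,16,-10,0,0,0],[25,20,-10,0,0,0],[30,23,-8,0,0,0],[33.3,23.8,-5,0,0,0],[33.3,23.8,-3,0,0,0]]' 0.3 30; python3 g.py 404.5 -349 50 -90
python3 - <<'E'
from rig import get_image
import cv2
for n in("scene","top"):
    i=get_image(n)[:,:,::-1]
    i=i[200:340,90:270] if n=="scene" else i[90:240,300:490]
    cv2.imwrite(f"pics/{n}3.png",cv2.resize(i,None,fx=4,fy=4,interpolation=cv2.INTER_CUBIC))
E
```

```text
t: 4.8
ee_pos: [402.2, -351.9, 83.4]
eef_rot: [-0.705, 0.709, -0.0, -0.001]
ft_force: [0.1, 0.8, 0.1]
gripper_width: 0.652
t 4.8 pos [ 402.2 -351.9   83.4] w 0.652 f [0.1 0.8 0.1] q7 -1.03
shift [-0.29 -0.23  3.34] turn [ 0.03 -0.06 -0.29]
```

View pics/scene3.png

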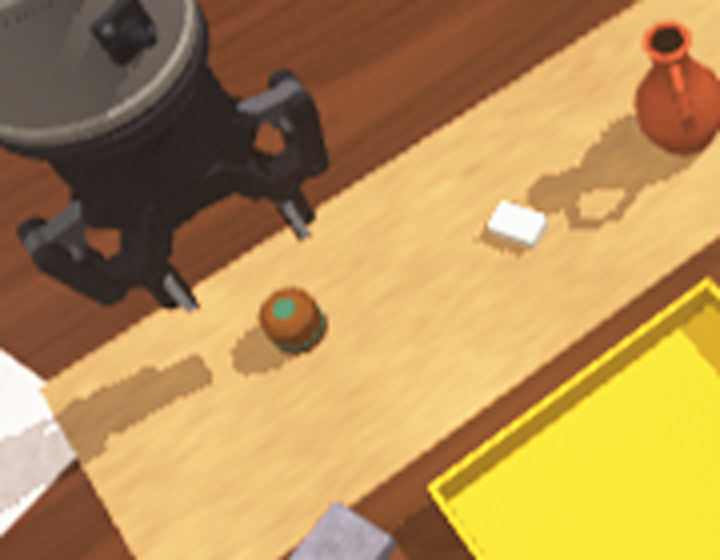

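View pics/top3.png

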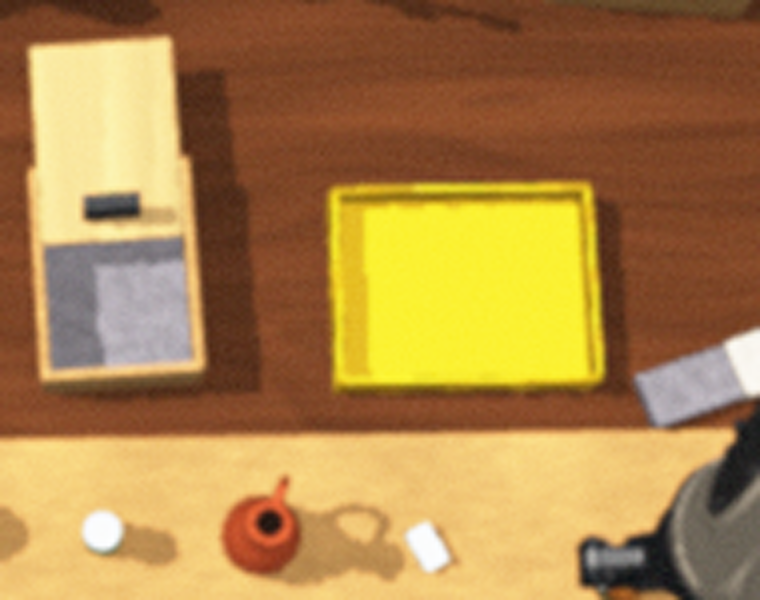

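Bronze weight at (290,320) in the scene crop, with the fingers straddling it above. I'll descend now.

```bash
python3 -m crank '[[0,-0.1,2,0,0,0],[0,-0.1,4,0,0,0],[0,-0.1,5,0,0,0],[0,-0.1,5,0,0,0]]'; python3 g.py 404.5 -349 1 -90
```

```text
t: 5.4
ee_pos: [405.5, -348.6, 34.5]
eef_rot: [0.707, -0.707, -0.0, -0.0]
ft_force: [0.0, 0.0, -0.3]
gripper_width: 0.648
t 5.4 pos [ 405.5 -348.6   34.5] w 0.648 f [ 0.   0.  -0.3] q7 -1.04
shift [0.04 0.1  3.35] turn [0.01 0.02 0.03]
```

```bash
python3 -m crank '[[0,0.1,1.5,0,0,0],[0,0.1,2.8,0,0,0],[0,0.1,3.3,0,0,0],[0,0.1,3.3,0,0,0]]'; python3 -m crank '[[0,0,0,0,0,0],[0,0,0,0,0,0],[0,0,0,0,0,0],[0,0,0,0,0,0],[0,0,0,0,0,0]]' -1 40;python3 g.py 592 -15 100 -90
python3 - <<'E'
from h import *
print(pl("top",328,141.7,73), pl("top",328,141.7,73)-[624,-13,0])
E
```

```text
t: 5.9
ee_pos: [404.2, -348.8, 0.8]
eef_rot: [-0.707, 0.707, 0.0, -0.0]
ft_force: [-1.2, -0.8, 0.2]
gripper_width: 0.651
t: 6.52
ee_pos: [404.6, -349.1, 1.8]
eef_rot: [-0.707, 0.707, -0.0, 0.0]
ft_force: [-1.7, 0.9, 5.3]
gripper_width: 0.339
t 6.53 pos [ 404.6 -349.1    1.8] w 0.339 f [-1.7  0.9  5.3] q7 -1.05
shift [-33.4  -18.74  -9.82] turn [-0.03 -0.02 -0.01]
[654.22005428 -10.80019847  73.        ] [30.22005428  2.19980153 73.        ]
```

Gripped at about 29 mm. The cover is roughly 80 mm open. Now lift and carry it to the case.

```bash
python3 -m crank '[[0,0,-1,0,0,0],[0,0,-4,0,0,0],[0,0,-8,0,0,0],[-2,-1.5,-12,0,0,0],[-6,-4,-12,0,0,0],[-10,-7,-12,0,0,0],[-14,-9.5,-12,0,0,0],[-18,-12,-12,0,0,0],[-22,-14.5,-12,0,0,0],[-26,-16.5,-12,0,0,0]]'; python3 g.py 590 -15 100 -90
```

```text
t: 7.78
ee_pos: [570.2, -87.6, 122.0]
eef_rot: [-0.707, 0.707, -0.0, 0.0]
ft_force: [0.1, -0.6, -0.6]
gripper_width: 0.334
t 7.78 pos [570.2 -87.6 122. ] w 0.334 f [ 0.1 -0.6 -0.6] q7 -1.62
shift [-7.26 -1.98  2.2 ] turn [-0.04 -0.   -0.01]
```

```bash
python3 -m crank '[[-3,-1,0,0,0,0],[-6,-1.7,0,0,0,0],[-7.2,-2,0.5,0,0,0],[-7.2,-2,2.2,0,0,0],[-7.2,-2,2.2,0,0,0]]'; python3 g.py 590 -15 8 -90
python3 - <<'E'
from rig import get_image
import cv2
i=get_image("scene")[:,:,::-1][180:320,260:440]
cv2.imwrite("pics/scene4.png",cv2.resize(i,None,fx=4,fy=4,interpolation=cv2.INTER_CUBIC))
E
```

```text
t: 8.4
ee_pos: [588.0, -18.5, 97.5]
eef_rot: [-0.707, 0.708, 0.001, -0.001]
ft_force: [-0.4, 0.0, -0.9]
gripper_width: 0.336
t 8.4 pos [588.  -18.5  97.5] w 0.336 f [-0.4  0.  -0.9] q7 -1.76
shift [-0.36 -0.23  8.95] turn [ 0.18 -0.04 -0.08]
```

View pics/scene4.png

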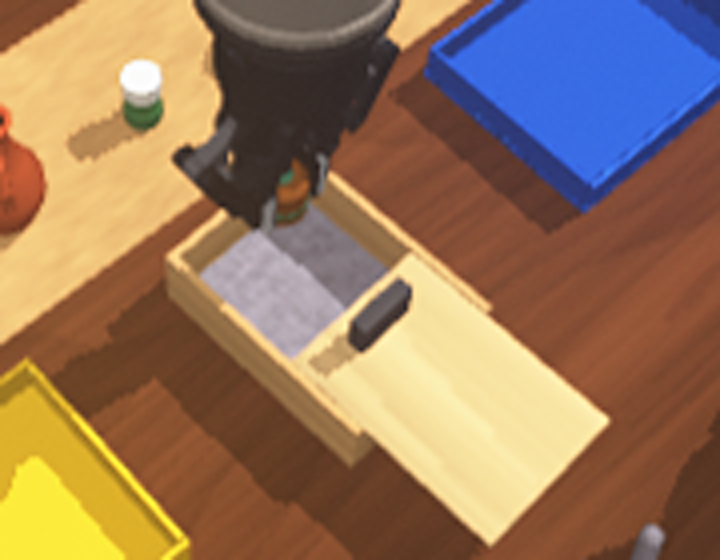

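The bronze weight is held at (292,190) above the open compartment. Lowering it in.

```bash
python3 -m crank '[[0,0,2,0,0,0],[0,0,4,0,0,0],[0,0,6,0,0,0],[0,0,7.5,0,0,0],[0,0,7.5,0,0,0],[0,0,7.5,0,0,0]]'; python3 g.py 590 -15 8 -90
```

```text
t: 9.2
ee_pos: [589.8, -17.0, 24.8]
eef_rot: [-0.707, 0.707, -0.0, 0.0]
ft_force: [0.2, 0.3, -1.6]
gripper_width: 0.335
t 9.2 pos [589.8 -17.   24.8] w 0.335 f [ 0.2  0.3 -1.6] q7 -1.79
shift [-0.2  -0.02  1.68] turn [-0.03  0.01 -0.01]
```

```bash
python3 -m crank '[[-0.1,0,0.6,0,0,0],[-0.2,0,1.2,0,0,0],[-0.2,0,1.5,0,0,0],[-0.2,0,1.7,0,0,0],[-0.2,0,1.7,0,0,0]]'; python3 g.py 590 -15 7 -90
```

```text
t: 9.82
ee_pos: [589.4, -15.0, 7.2]
eef_rot: [-0.707, 0.707, 0.0, -0.0]
ft_force: [0.7, 0.6, -1.4]
gripper_width: 0.337
t 9.82 pos [589.4 -15.    7.2] w 0.337 f [ 0.7  0.6 -1.4] q7 -1.8
shift [ 0.   -0.06  0.02] turn [ 0.01  0.   -0.  ]
```

```bash
python3 -m crank '[[0,0,0.1,0,0,0],[0,0,0.1,0,0,0]]'; python3 -m crank '[[0,0,0.1,0,0,0],[0,0,0.1,0,0,0]]'
```

```text
t: 10.07
ee_pos: [589.6, -15.0, 6.8]
eef_rot: [-0.707, 0.707, -0.0, 0.0]
ft_force: [-3.1, -0.4, 6.2]
gripper_width: 0.337
t: 10.32
ee_pos: [589.6, -15.0, 6.7]
eef_rot: [-0.707, 0.707, -0.0, 0.0]
ft_force: [-9.5, 0.3, 23.6]
gripper_width: 0.337
```

```bash
python3 -m crank '[[0,0,-0.1,0,0,0],[0,0,-0.1,0,0,0]]'; python3 -m crank '[[0,0,0,0,0,0],[0,0,0,0,0,0],[0,0,0,0,0,0],[0,0,0,0,0,0],[0,0,-1,0,0,0],[0,0,-3,0,0,0],[0,0,-6,0,0,0],[0,0,-9,0,0,0],[0,0,-11,0,0,0],[0,0,-11,0,0,0]]' 0.3
python3 - <<'E'
from rig import get_image
import cv2
i=get_image("scene")[:,:,::-1][180:320,260:440]
cv2.imwrite("pics/scene5.png",cv2.resize(i,None,fx=4,fy=4,interpolation=cv2.INTER_CUBIC))
E
```

```text
t: 10.58
ee_pos: [589.7, -14.9, 6.8]
eef_rot: [-0.707, 0.707, -0.0, 0.0]
ft_force: [-3.0, -0.6, 10.1]
gripper_width: 0.336
t: 11.82
ee_pos: [590.6, -15.0, 119.3]
eef_rot: [-0.707, 0.707, -0.001, 0.002]
ft_force: [0.0, 0.2, 0.2]
gripper_width: 0.651
```

View pics/scene5.png

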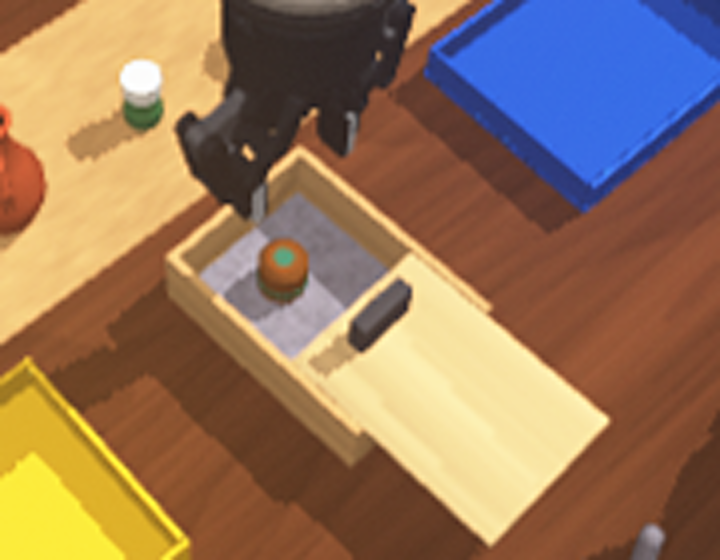

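The bronze weight stands upright at (284,270). Next: close the fingers, go behind the bar and pull the cover shut.

```bash
python3 -m crank '[[0,-2,0,0,0,0],[-0.1,-5,0,0,0,0],[-0.2,-8,0,0,0,0],[-0.3,-10,0,0,0,0],[-0.3,-10,1,0,0,0],[-0.3,-10,4,0,0,0],[-0.3,-10,6.2,0,0,0],[-0.3,-10,6.3,0,0,0],[-0.3,-10,6.3,0,0,0]]' -1; python3 -m crank '[[0,1,0,0,0,0],[0,2,0,0,0,0],[0.1,3,0,0,0,0],[0.1,4,0,0,0,0],[0.2,5,0,0,0,0],[0.2,6,0,0,0,0],[0.3,7,0,0,0,0],[0.3,8,0,0,0,0],[0.3,8.5,0,0,0,0]]'
python3 - <<'E'
from rig import get_image
import cv2
i=get_image("scene")[:,:,::-1][180:320,260:440]
cv2.imwrite("pics/scene6.png",cv2.resize(i,None,fx=4,fy=4,interpolation=cv2.INTER_CUBIC))
E
```

```text
t: 13.0
ee_pos: [689.6, -11.9, 53.9]
eef_rot: [-0.707, 0.707, -0.0, 0.0]
ft_force: [-0.0, 0.5, 0.7]
gripper_width: -0.001
t: 14.12
ee_pos: [603.7, -15.2, 53.3]
eef_rot: [-0.707, 0.707, 0.0, -0.0]
ft_force: [0.8, 0.0, 0.3]
gripper_width: -0.006
```

View pics/scene6.png

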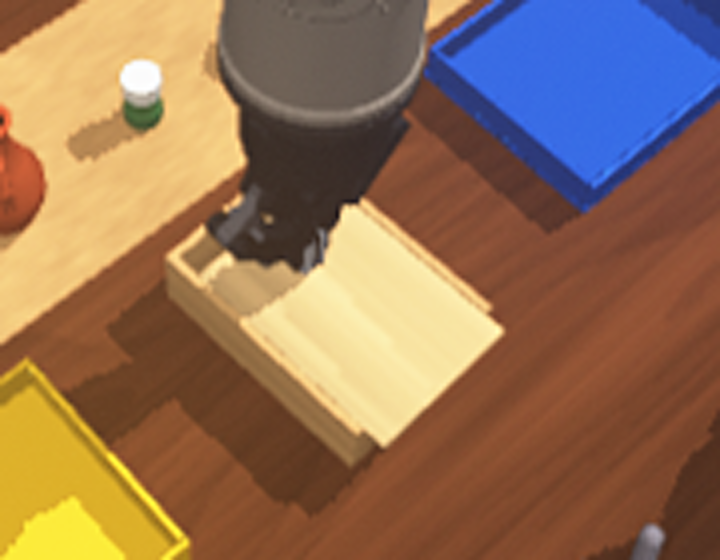

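The cover is still about 15 mm open, so I'll continue slowly and watch the force.

```bash
python3 -m crank '[[0,0.5,0,0,0,0],[0.1,1,0,0,0,0],[0.1,1.5,0,0,0,0],[0.1,1.6,0,0,0,0],[0.1,1.6,0,0,0,0]]';python3 -m crank '[[0,0.1,0,0,0,0],[0,0.2,0,0,0,0],[0,0.2,0,0,0,0]]'
```

```text
t: 14.8
ee_pos: [588.3, -16.0, 53.3]
eef_rot: [-0.707, 0.707, 0.0, -0.0]
ft_force: [-0.4, 1.1, -0.1]
gripper_width: 0.002
t: 15.18
ee_pos: [588.0, -15.9, 53.6]
eef_rot: [-0.707, 0.707, -0.001, 0.001]
ft_force: [9.5, -0.0, -6.8]
gripper_width: -0.001
```

The force stepped up to 9.5 N, which is the end stop. I'll back off, rise and check.

```bash
python3 -m crank '[[0,0.1,0,0,0,0],[0,0.1,0,0,0,0],[0,-1,0,0,0,0],[0,-1.5,-3,0,0,0],[0,-1.5,-7,0,0,0],[0,3,-10,0,0,0],[4,8,-10,0,0,0],[8,13,-10,0,0,0],[9,14,-10,0,0,0],[9,14,-10,0,0,0]]' 0.2
python3 - <<'E'
from rig import get_image
import cv2
for n in("scene","top"):
    i=get_image(n)[:,:,::-1]
    i=i[180:320,260:440] if n=="scene" else i[110:240,240:420]
    cv2.imwrite(f"pics/{n}7.png",cv2.resize(i,None,fx=4,fy=4,interpolation=cv2.INTER_CUBIC))
E
python3 g.py 437.8 -107 160 -114
```

```text
t: 16.42
ee_pos: [446.1, -106.8, 153.6]
eef_rot: [-0.706, 0.708, -0.0, -0.0]
ft_force: [1.6, -1.1, -0.0]
gripper_width: 0.598
t 16.52 pos [ 447.5 -105.4  153.5] w 0.602 f [ 0.2 -0.2 -1. ] q7 -1.53
shift [ 0.16  0.97 -0.65] turn [-3.000e-02  2.000e-02  2.402e+01]
```

View pics/scene7.png

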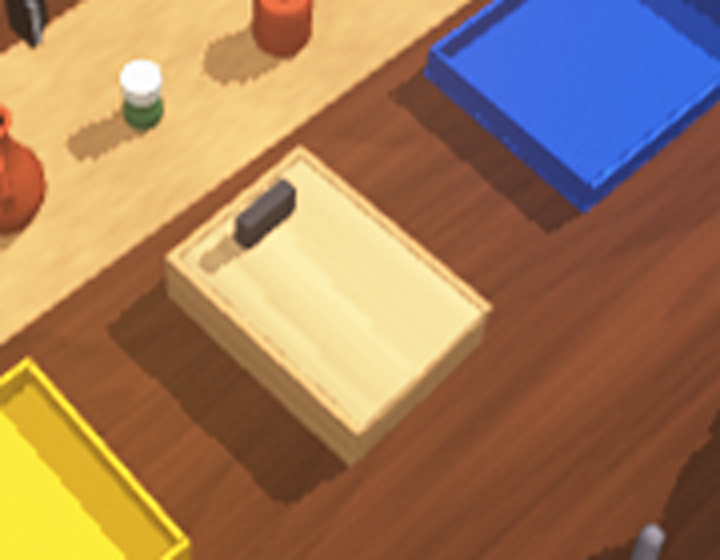

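View pics/top7.png

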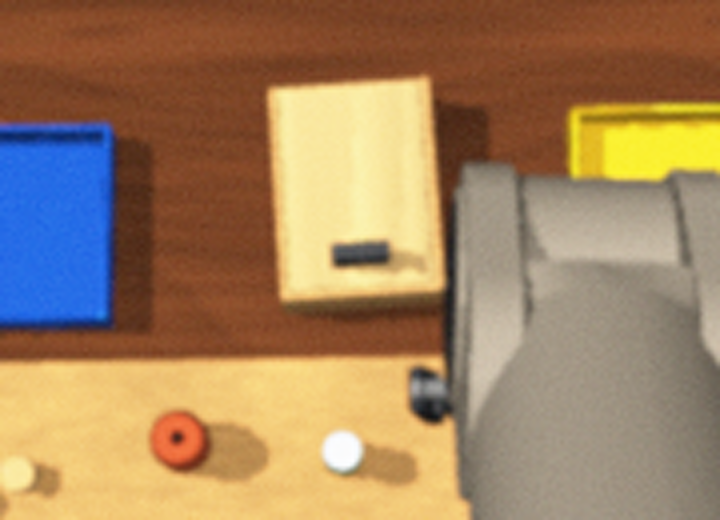

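The cover is fully shut: bar at (265,213) in the scene crop, with the front gap gone. Next the red jug.

```bash
python3 -m crank '[[0,0.2,0,0,0,8],[0.1,0.6,0,0,0,16],[0.15,0.95,0,0,0,24],[0.15,0.95,0.5,0,0,24],[0.15,0.95,2,0,0,24],[0.15,0.95,3.5,0,0,24],[0.15,0.95,3.5,0,0,24],[0.15,0.95,3.5,0,0,24]]'
python3 - <<'E'
from rig import get_image
import cv2
for n in("scene",):
    i=get_image(n)[:,:,::-1]
    i=i[150:290,180:360]
    cv2.imwrite(f"pics/{n}8.png",cv2.resize(i,None,fx=4,fy=4,interpolation=cv2.INTER_CUBIC))
E
python3 g.py 437.8 -107 58 -114
```

```text
t: 17.52
ee_pos: [437.0, -107.4, 118.2]
eef_rot: [-0.545, 0.839, 0.0, -0.0]
ft_force: [-0.1, -0.5, 0.9]
gripper_width: 0.601
t 17.57 pos [ 437.1 -107.5  118.5] w 0.599 f [-0.  -0.3  0.1] q7 -1.94
shift [-0.07 -0.04  6.05] turn [-0.01  0.01  0.01]
```

View pics/scene8.png

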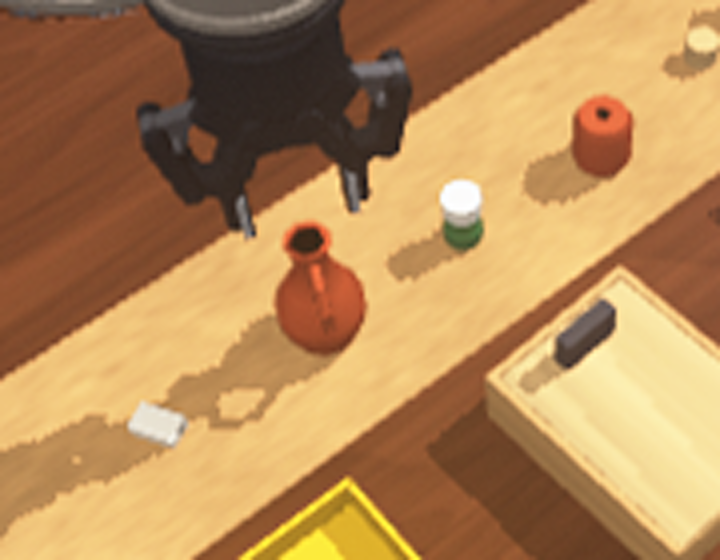

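The fingers straddle the jug neck: tips at (248,235) and (355,208), rim at (307,240). Descending.

```bash
python3 -m crank '[[0,0,1.5,0,0,0],[0,0,3,0,0,0],[-0.05,0,4.5,0,0,0],[-0.05,0,5.5,0,0,0],[-0.05,0,6,0,0,0],[-0.05,0,6,0,0,0]]';python3 -m crank '[[0,0,0,0,0,0],[0,0,0,0,0,0],[0,0,0,0,0,0],[0,0,0,0,0,0],[0,0,0,0,0,0],[0,0,0,0,0,0]]' -1 40
python3 - <<'E'
from rig import get_image
import cv2
for n in("scene",):
    i=get_image(n)[:,:,::-1]
    i=i[150:290,180:360]
    cv2.imwrite(f"pics/{n}9.png",cv2.resize(i,None,fx=4,fy=4,interpolation=cv2.INTER_CUBIC))
E
```

```text
t: 18.32
ee_pos: [437.0, -106.9, 58.1]
eef_rot: [-0.545, 0.839, 0.0, -0.0]
ft_force: [0.4, 0.6, 0.7]
gripper_width: 0.598
t: 19.08
ee_pos: [437.5, -107.2, 58.9]
eef_rot: [-0.545, 0.839, -0.0, 0.0]
ft_force: [-0.9, -0.3, 5.5]
gripper_width: 0.285
```

View pics/scene9.png

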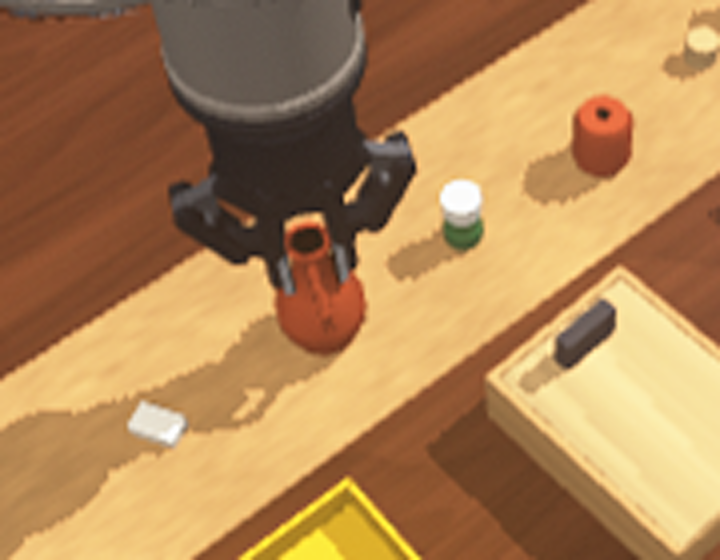

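Gripped on the neck (about 24 mm). Now lift and check before moving on.

```bash
python3 -m crank '[[0,0,-0.5,0,0,0],[0,0,-2,0,0,0],[0,0,-4,0,0,0],[0,0,-6,0,0,0],[0,0,-7.5,0,0,0],[0,0,-8,0,0,0],[0,0,-8,0,0,0]]' - 50; python3 g.py 610 -201 80 -114
python3 - <<'E'
from rig import get_image
import cv2
for n in("scene",):
    i=get_image(n)[:,:,::-1]
    i=i[150:290,180:360]
    cv2.imwrite(f"pics/{n}10.png",cv2.resize(i,None,fx=4,fy=4,interpolation=cv2.INTER_CUBIC))
E
```

```text
t: 20.0
ee_pos: [437.1, -107.0, 138.5]
eef_rot: [-0.545, 0.839, -0.0, 0.0]
ft_force: [-0.3, 0.3, -1.5]
gripper_width: 0.284
t 20.0 pos [ 437.1 -107.   138.5] w 0.284 f [-0.3  0.3 -1.5] q7 -1.93
shift [  1.55 -19.61   5.85] turn [-0.02  0.   -0.01]
```

View pics/scene10.png

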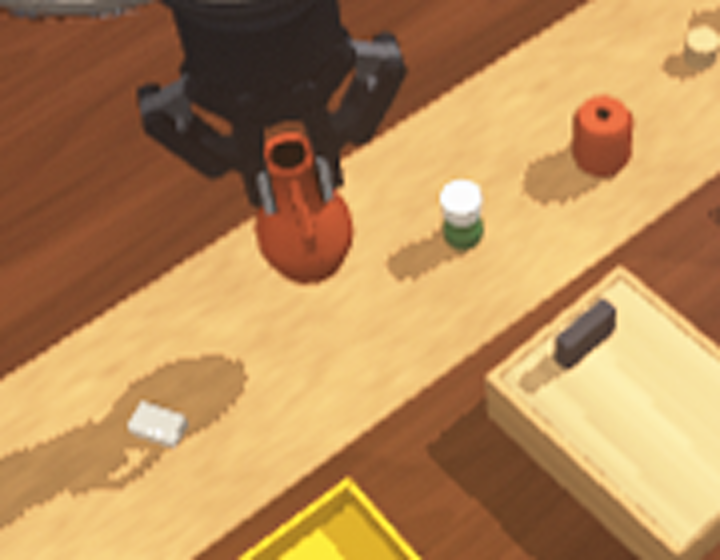

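The jug hangs upright, belly at (305,235). Carrying it to the tray.

```bash
python3 -m crank '[[0.1,-1,0,0,0,0],[0.3,-4,0,0,0,0],[0.6,-8,0,0,0,0],[1,-12,0,0,0,0],[1.2,-15.5,0,0,0,0],[1.5,-18,0,0,0,0],[1.55,-19.6,0.5,0,0,0],[1.55,-19.6,3,0,0,0],[1.55,-19.6,5.5,0,0,0],[1.55,-19.6,5.5,0,0,0]]'; python3 -m crank '[[0,0,0,0,0,0]]'; python3 g.py 610 -201 64 -114;python3 - <<'E'
from rig import get_image
import cv2
for n in("scene",):
    i=get_image(n)[:,:,::-1]
    i=i[210:380,180:390]
    cv2.imwrite(f"pics/{n}11.png",cv2.resize(i,None,fx=3,fy=3,interpolation=cv2.INTER_CUBIC))
E
```

```text
t: 21.3
ee_pos: [608.4, -200.4, 81.0]
eef_rot: [-0.545, 0.839, 0.002, -0.001]
ft_force: [-0.2, -1.1, -1.4]
gripper_width: 0.277
t: 21.42
ee_pos: [610.2, -200.9, 83.9]
eef_rot: [-0.545, 0.839, -0.0, 0.0]
ft_force: [-0.6, 0.2, -0.9]
gripper_width: 0.28
t 21.43 pos [ 610.2 -200.9   83.9] w 0.28 f [-0.6  0.2 -0.9] q7 -1.82
shift [0.02 0.02 1.99] turn [-0.02  0.01  0.  ]
```

View pics/scene11.png

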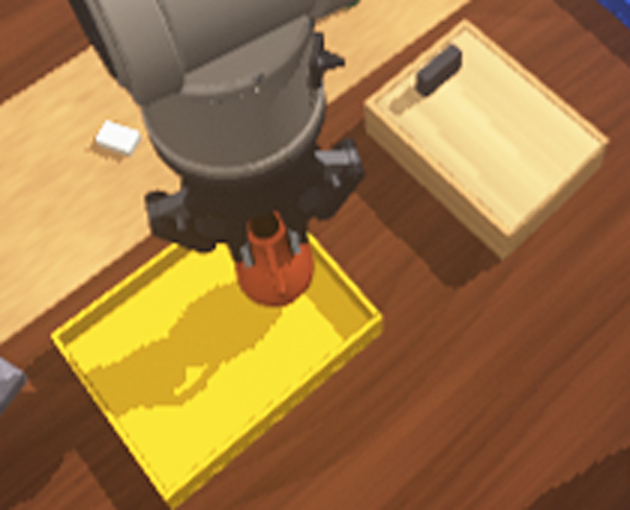

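Over the tray, clear of its walls. Lowering.

```bash
python3 -m crank '[[0,0,0.7,0,0,0],[0,0,1.4,0,0,0],[0,0,1.8,0,0,0],[0,0,2,0,0,0],[0,0,2,0,0,0]]'; python3 -m crank '[[0,0,0.1,0,0,0],[0,0,0.1,0,0,0]]'; python3 -m crank '[[0,0,0.1,0,0,0],[0,0,0.1,0,0,0]]'
```

```text
t: 22.1
ee_pos: [609.9, -200.9, 63.3]
eef_rot: [-0.545, 0.839, 0.0, 0.0]
ft_force: [0.3, -0.6, -1.1]
gripper_width: 0.279
t: 22.35
ee_pos: [610.2, -201.0, 63.1]
eef_rot: [-0.545, 0.839, -0.0, 0.0]
ft_force: [-2.9, 0.7, 8.4]
gripper_width: 0.282
t: 22.6
ee_pos: [610.5, -201.1, 63.0]
eef_rot: [-0.545, 0.839, -0.001, 0.001]
ft_force: [-6.4, 1.4, 20.3]
gripper_width: 0.282
```

```bash
python3 -m crank '[[0,0,-0.1,0,0,0],[0,0,-0.1,0,0,0]]'; python3 -m crank '[[0,0,0,0,0,0],[0,0,0,0,0,0],[0,0,0,0,0,0],[0,0,0,0,0,0],[0,0,0,0,0,0],[0,0,-2,0,0,0],[0,0,-5,0,0,0],[0,0,-8,0,0,0],[0,0,-10,0,0,0]]' 0.2
python3 - <<'E'
from rig import get_image
import cv2
for n in("scene",):
    i=get_image(n)[:,:,::-1]
    i=i[210:380,180:390]
    cv2.imwrite(f"pics/{n}12.png",cv2.resize(i,None,fx=3,fy=3,interpolation=cv2.INTER_CUBIC))
E
python3 g.py 450.3 109.6 110 -90
```

```text
t: 22.85
ee_pos: [610.2, -201.0, 63.1]
eef_rot: [-0.545, 0.839, -0.0, 0.0]
ft_force: [-2.0, 1.0, 10.0]
gripper_width: 0.283
t: 23.98
ee_pos: [610.4, -201.0, 165.1]
eef_rot: [-0.545, 0.839, -0.001, 0.001]
ft_force: [-0.7, 0.4, 0.1]
gripper_width: 0.6
t 24.02 pos [ 611.3 -201.2  167.2] w 0.602 f [ 1.  -0.3  2.7] q7 -1.81
shift [-21.84  27.38   5.61] turn [-2.700e-01 -1.000e-02 -2.401e+01]
```

View pics/scene12.png

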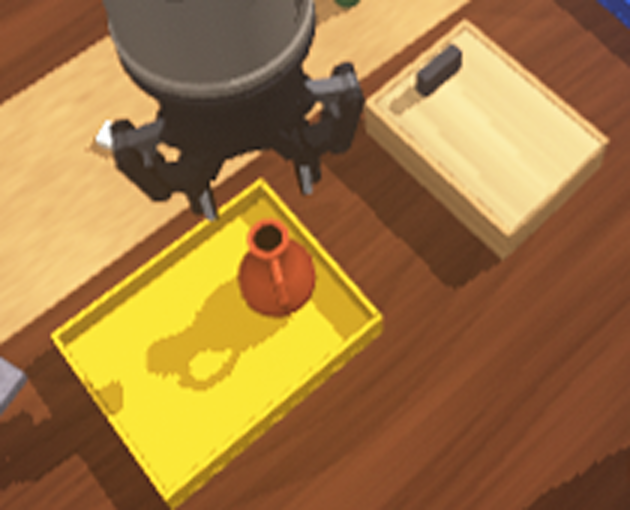

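The red jug stands upright at (277,270) in the crop. Next the loom weight.

```bash
python3 -m crank '[[-2.5,2.5,0,0,0,-4],[-6,6,0,0,0,-10],[-9.5,10,0,0,0,-16],[-13,14.5,0,0,0,-24],[-16,18.5,0,0,0,-24],[-18.5,22.5,0,0,0,-24],[-20.5,25.5,1.5,0,0,-24],[-21.8,27.4,4,0,0,-24],[-21.8,27.4,5.5,0,0,-24],[-21.8,27.4,5.5,0,0,-24]]' 0.5; python3 -m crank '[[0,0,0,0,0,0]]'; python3 g.py 450.3 109.6 12 -90;python3 - <<'E'
from rig import get_image
import cv2
for n in("scene",):
    i=get_image(n)[:,:,::-1]
    i=i[120:260,240:420]
    cv2.imwrite(f"pics/{n}13.png",cv2.resize(i,None,fx=4,fy=4,interpolation=cv2.INTER_CUBIC))
E
```

```text
t: 25.28
ee_pos: [448.0, 109.1, 106.7]
eef_rot: [-0.707, 0.707, 0.0, -0.001]
ft_force: [0.5, 0.2, 0.4]
gripper_width: 0.752
t: 25.4
ee_pos: [448.9, 109.2, 107.9]
eef_rot: [-0.707, 0.708, -0.0, 0.0]
ft_force: [-1.1, -0.1, -0.1]
gripper_width: 0.748
t 25.4 pos [448.9 109.2 107.9] w 0.748 f [-1.1 -0.1 -0.1] q7 -2.08
shift [-0.04 -0.13  9.59] turn [-0.03  0.   -0.07]
```

View pics/scene13.png

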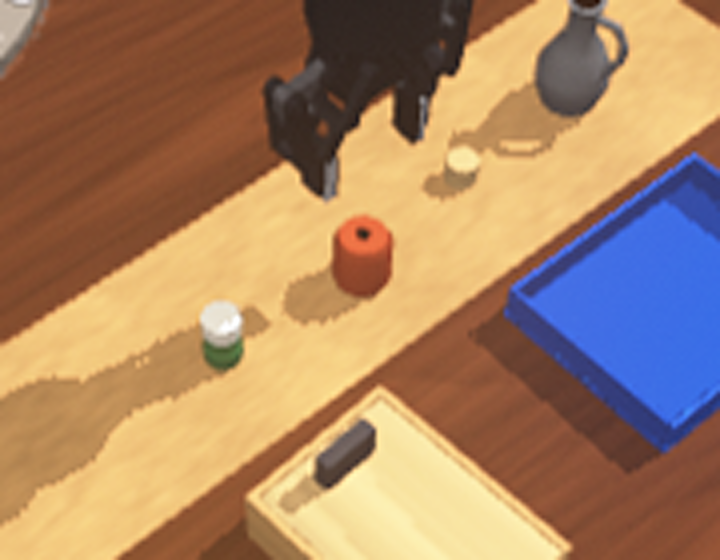

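The loom weight at (362,255) lies below, between the fingers. Descending.

```bash
python3 -m crank '[[0,-0.1,2,0,0,0],[0,-0.1,4,0,0,0],[0,-0.1,6,0,0,0],[0,-0.1,8,0,0,0],[0,-0.1,9.5,0,0,0],[0,-0.1,10,0,0,0],[0,-0.1,10,0,0,0]]'; python3 -m crank '[[0,0,0,0,0,0],[0,0,0,0,0,0],[0,0,0,0,0,0],[0,0,0,0,0,0],[0,0,0,0,0,0],[0,0,0,0,0,0]]' -1 40; python3 g.py 610 -285 110 -90
```

```text
t: 26.32
ee_pos: [449.4, 109.7, 7.5]
eef_rot: [-0.707, 0.707, 0.0, -0.0]
ft_force: [0.3, -0.2, 0.1]
gripper_width: 0.752
t: 27.08
ee_pos: [449.7, 109.8, 8.1]
eef_rot: [-0.707, 0.707, -0.0, 0.0]
ft_force: [-1.9, -0.5, 7.7]
gripper_width: 0.453
t 27.07 pos [449.7 109.8   8.1] w 0.453 f [-1.9 -0.5  7.7] q7 -2.18
shift [ 39.48 -16.05 -10.18] turn [-0.06  0.01 -0.01]
```

Gripped (about 38.5 mm). Lifting high enough to clear the red jug.

```bash
python3 -m crank '[[0,0,-0.5,0,0,0],[0,0,-3,0,0,0],[0,0,-7,0,0,0],[0.5,-0.3,-11,0,0,0],[3,-1.2,-14,0,0,0],[7,-3,-15,0,0,0],[11,-5,-15,0,0,0],[15,-7,-15,0,0,0],[19,-9,-15,0,0,0],[23,-11,-15,0,0,0]]' - 50; python3 -m crank '[[4,-1.5,0,0,0,0],[8,-2.5,0,0,0,0],[12,-4,0,0,0,0],[15,-5,0,0,0,0],[16.5,-5.1,0,0,0,0],[16.5,-5.1,0.5,0,0,0],[16.5,-5.1,3,0,0,0],[16.5,-5.1,3,0,0,0]]';python3 g.py 610 -285 40 -90;python3 - <<'E'
from rig import get_image
import cv2
for n in("scene",):
    i=get_image(n)[:,:,::-1]
    i=i[210:380,180:390]
    cv2.imwrite(f"pics/{n}14.png",cv2.resize(i,None,fx=3,fy=3,interpolation=cv2.INTER_CUBIC))
E
```

```text
t: 28.32
ee_pos: [559.6, -121.6, 157.9]
eef_rot: [0.707, -0.707, 0.0, -0.0]
ft_force: [0.1, 0.3, -1.1]
gripper_width: 0.453
t: 29.32
ee_pos: [609.0, -283.1, 125.7]
eef_rot: [0.708, -0.707, -0.002, 0.0]
ft_force: [-0.5, -0.3, -1.1]
gripper_width: 0.454
t 29.32 pos [ 609.  -283.1  125.7] w 0.454 f [-0.5 -0.3 -1.1] q7 -1.31
shift [ 0.21 -0.12  8.57] turn [0.18 0.11 0.09]
```

View pics/scene14.png

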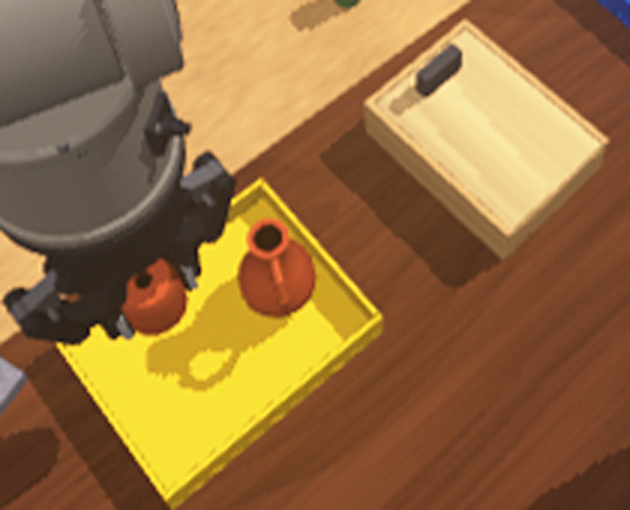

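Lined up in the tray beside the jug. Lowering.

```bash
python3 -m crank '[[0.2,0,2,0,0,0],[0.3,0,4,0,0,0],[0.3,0,6.5,0,0,0],[0.3,0,8.5,0,0,0],[0.3,0,9.8,0,0,0],[0.3,0,9.8,0,0,0],[0.3,0,9.8,0,0,0]]';  python3 g.py 610 -287 13 -90
python3 - <<'E'
from rig import get_image
import cv2
for n in("scene",):
    i=get_image(n)[:,:,::-1]
    i=i[210:380,180:390]
    cv2.imwrite(f"pics/{n}15.png",cv2.resize(i,None,fx=3,fy=3,interpolation=cv2.INTER_CUBIC))
E
```

```text
t: 30.25
ee_pos: [610.7, -288.5, 30.0]
eef_rot: [-0.707, 0.707, -0.0, 0.0]
ft_force: [0.4, -0.0, -1.3]
gripper_width: 0.455
t 30.25 pos [ 610.7 -288.5   30. ] w 0.455 f [ 0.4 -0.  -1.3] q7 -1.32
shift [-0.15  0.07  1.7 ] turn [-0.05 -0.02 -0.01]
```

View pics/scene15.png

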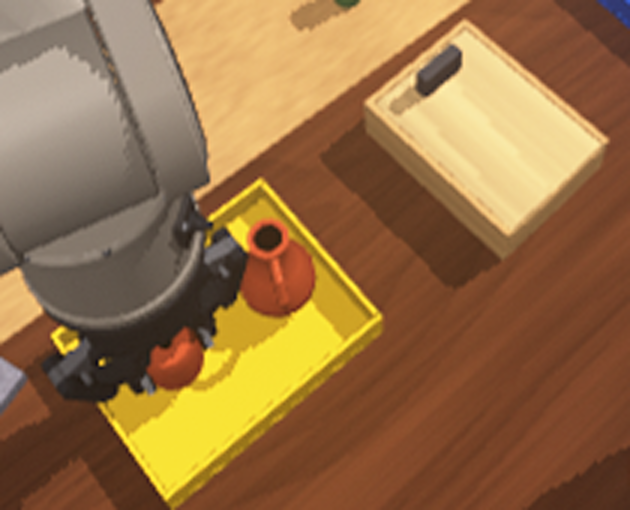

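Run:
```python
from h import *
for z in(70,90,110,130):print(z,pl("scene",180+245/3,210+245/3,z).round(0),pl("scene",180+243/3,210+285/3,z).round(0))
```

```text
70 [ 594. -210.   70.] [ 616. -227.   70.]
90 [ 603. -213.   90.] [ 624. -230.   90.]
110 [ 611. -216.  110.] [ 632. -233.  110.]
130 [ 619. -219.  130.] [ 639. -236.  130.]
```

With the jaws along y, a finger knuckle would come within millimetres of the jug's rim. I'll lift, turn the gripper 90° so the jaws lie along tray x, and lower it that way.

```bash
python3 -m crank '[[0,0,-3,0,0,0],[0,0,-6,0,0,0],[0,0,-9,0,0,0],[0,0,-9,0,0,-10],[0,0,-9,0,0,-20],[0,0,-9,0,0,-30],[0,0,-9,0,0,-40],[0,0,-9,0,0,-50],[0,0,-9,0,0,-60],[0,0,-9,0,0,-70]]'; python3 -m crank '[[0,0,0,0,0,-10],[0,0,0,0,0,-20],[0,0,0,0,0,-20],[0,0,0,0,0,-20]]'; python3 g.py 610 -290 40 0
```

```text
t: 31.55
ee_pos: [610.5, -288.6, 120.3]
eef_rot: [0.985, -0.171, 0.001, 0.0]
ft_force: [0.2, 0.0, -1.3]
gripper_width: 0.45
t: 32.05
ee_pos: [610.3, -288.5, 119.7]
eef_rot: [1.0, -0.002, 0.0, 0.0]
ft_force: [0.3, 0.1, -1.6]
gripper_width: 0.451
t 32.05 pos [ 610.3 -288.5  119.7] w 0.451 f [ 0.3  0.1 -1.6] q7 0.08
shift [-0.03  0.15  7.97] turn [ 0.02 -0.03 -0.25]
```

```bash
python3 -m crank '[[0,0.1,2,0,0,0],[0,0.1,4.5,0,0,0],[0,0.1,7,0,0,0],[0,0.1,9,0,0,0],[0,0.1,10,0,0,0],[0,0.1,10.5,0,0,0],[0,0.1,10.5,0,0,0]]'; python3 g.py 610 -290 13 0
python3 - <<'E'
from rig import get_image
import cv2
for n in("scene",):
    i=get_image(n)[:,:,::-1]
    i=i[210:380,180:390]
    cv2.imwrite(f"pics/{n}16.png",cv2.resize(i,None,fx=3,fy=3,interpolation=cv2.INTER_CUBIC))
E
```

```text
t: 32.92
ee_pos: [610.4, -289.3, 14.5]
eef_rot: [1.0, -0.0, 0.0, 0.0]
ft_force: [-0.3, -0.1, -1.9]
gripper_width: 0.45
t 32.92 pos [ 610.4 -289.3   14.5] w 0.45 f [-0.3 -0.1 -1.9] q7 0.03
shift [-0.04  0.07  0.15] turn [ 0.   -0.02 -0.02]
```

View pics/scene16.png

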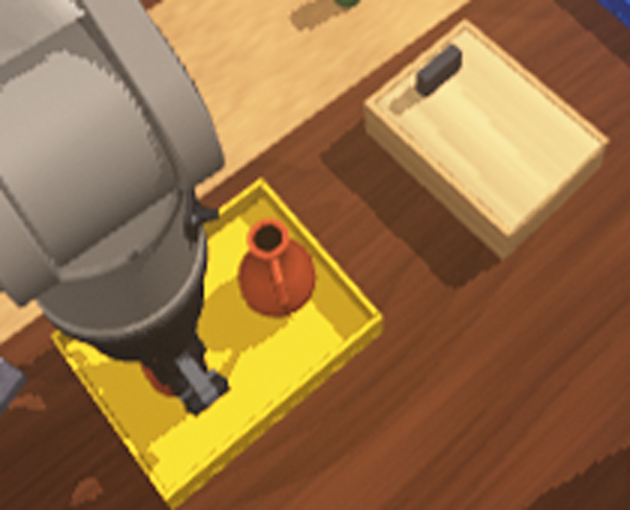

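Now well clear of the jug. Final lowering in 1 mm steps.

```bash
python3 -m crank '[[0,0,0.1,0,0,0],[0,0,0.2,0,0,0]]'; python3 -m crank '[[0,0,0.1,0,0,0],[0,0,0.1,0,0,0]]'
```

```text
t: 33.22
ee_pos: [610.4, -289.5, 12.7]
eef_rot: [1.0, -0.0, 0.0, 0.0]
ft_force: [-1.1, -0.5, -1.0]
gripper_width: 0.451
t: 33.48
ee_pos: [610.4, -289.4, 12.2]
eef_rot: [1.0, -0.0, 0.0, 0.0]
ft_force: [-3.8, 0.4, 9.9]
gripper_width: 0.452
```

```bash
python3 -m crank '[[0,0,0,0,0,0],[0,0,0,0,0,0],[0,0,0,0,0,0],[0,0,0,0,0,0],[0,0,-1,0,0,0],[0,0,-4,0,0,0],[0,0,-8,0,0,0],[0,0,-12,0,0,0],[0,0,-14,0,0,0],[0,0,-14,0,0,0]]' 0.25
python3 - <<'E'
from rig import get_image
import cv2
for n in("scene",):
    i=get_image(n)[:,:,::-1]
    i=i[210:380,180:390]
    cv2.imwrite(f"pics/{n}17.png",cv2.resize(i,None,fx=3,fy=3,interpolation=cv2.INTER_CUBIC))
E
python3 g.py 426 335 140 102.5
```

```text
t: 34.72
ee_pos: [610.8, -289.6, 152.9]
eef_rot: [1.0, -0.0, 0.001, 0.001]
ft_force: [0.4, -0.7, -0.3]
gripper_width: 0.624
t 34.77 pos [ 610.1 -289.4  151.4] w 0.625 f [ 0.6 -0.  -0.6] q7 0.1
shift [-18.43 -62.44   1.12] turn [ 3.0000e-02  0.0000e+00 -1.0252e+02]
```

View pics/scene17.png

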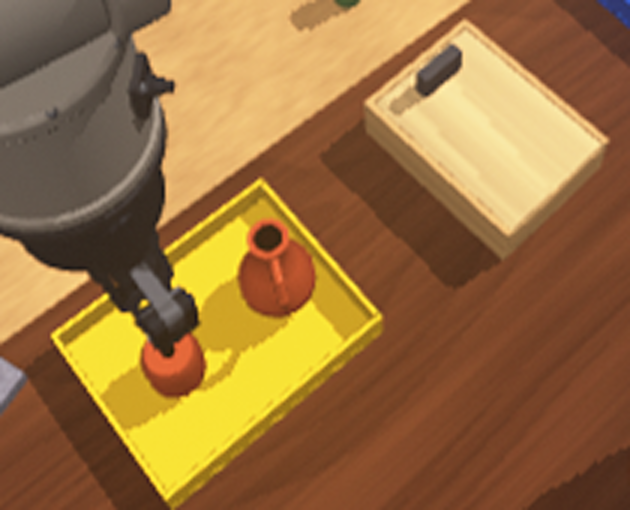

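The loom weight stands upright at (173,365), released. Now the grey jug.

```bash
python3 -m crank '[[-1,-3,-1,0,0,-10],[-2.5,-8,-1,0,0,-20],[-4,-13,-1,0,0,-30],[-5.5,-18,-1,0,0,-40],[-7,-23,-1,0,0,-50],[-8.5,-28,-1,0,0,-60],[-10,-33,-1,0,0,-70],[-11.5,-38,-1,0,0,-80],[-13,-43,-1,0,0,-90],[-14.5,-48,-1,0,0,-100]]' 0.2; python3 g.py 426 335 125 102.5
```

```text
t: 36.02
ee_pos: [464.0, 191.8, 160.3]
eef_rot: [0.641, 0.768, -0.001, -0.001]
ft_force: [1.6, -0.0, 1.1]
gripper_width: 0.603
t 36.02 pos [464.  191.8 160.3] w 0.603 f [ 1.6 -0.   1.1] q7 0.82
shift [14.77 -1.17  3.54] turn [-0.09 -0.02 -2.19]
```

```bash
python3 -m crank '[[5,-0.5,0,0,0,-2.4],[10,-1,0,0,0,-2.4],[13,-1.1,0.5,0,0,-2.4],[14.5,-1.2,2,0,0,-2.4],[14.5,-1.2,3.5,0,0,-2.4],[14.5,-1.2,3.5,0,0,-2.4],[14.5,-1.2,3.5,0,0,-2.4]]'; python3 g.py 426 335 59 102.5
python3 - <<'E'
from rig import get_image
import cv2
for n in("scene",):
    i=get_image(n)[:,:,::-1]
    i=i[80:240,300:480]
    cv2.imwrite(f"pics/{n}18.png",cv2.resize(i,None,fx=3,fy=3,interpolation=cv2.INTER_CUBIC))
E
```

```text
t: 36.9
ee_pos: [428.6, 330.7, 126.3]
eef_rot: [0.627, 0.779, -0.0, -0.0]
ft_force: [-0.5, -0.3, 1.0]
gripper_width: 0.602
t 36.9 pos [428.6 330.7 126.3] w 0.602 f [-0.5 -0.3  1. ] q7 0.52
shift [ 0.48 -0.16  6.73] turn [-0.02  0.01 -0.16]
```

View pics/scene18.png

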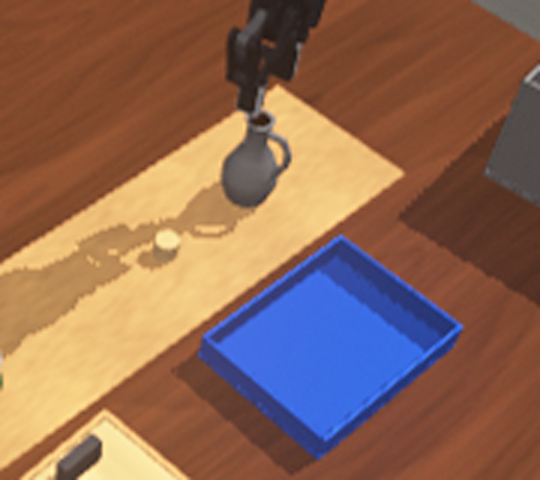

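The grey jug's rim is at (261,118) and the fingers are just above it. Correct by 5 mm, then descend.

```bash
python3 -m crank '[[0.5,-0.15,0,0,0,0],[0.5,-0.15,0.3,0,0,0],[0.5,-0.15,0.3,0,0,0]]'; python3 g.py 426 335 59 102.5;  python3 - <<'E'
from rig import get_image
import cv2
for n in("scene","top"):
    i=get_image(n)[:,:,::-1]
    i=i[100:160,350:430] if n=="scene" else i[180:270,150:270]
    cv2.imwrite(f"pics/{n}19.png",cv2.resize(i,None,fx=6,fy=6,interpolation=cv2.INTER_CUBIC))
E
```

```text
t: 37.33
ee_pos: [425.7, 335.9, 123.2]
eef_rot: [0.627, 0.779, -0.0, 0.0]
ft_force: [-0.0, 0.0, 0.8]
gripper_width: 0.599
t 37.33 pos [425.7 335.9 123.2] w 0.599 f [-0.   0.   0.8] q7 0.51
shift [-0.09  0.01  6.42] turn [-0.01  0.01 -0.1 ]
```

View pics/scene19.png

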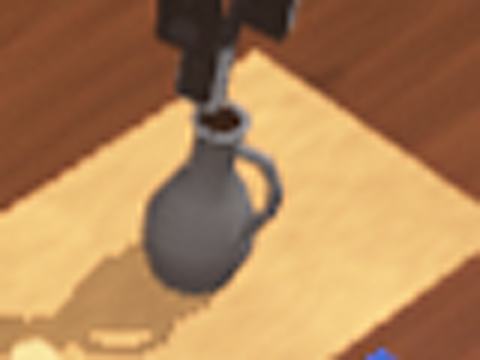

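View pics/top19.png

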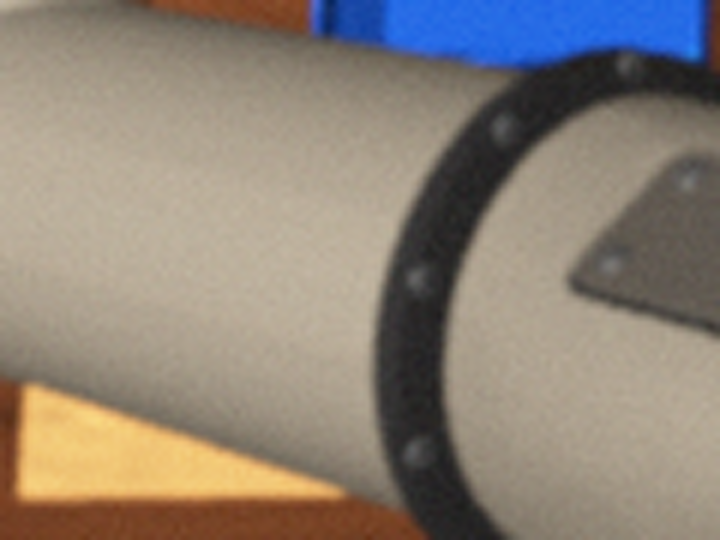

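The finger at (218,80) lines up with the rim at (220,122). The position is within 1 mm of target, so descend.

```bash
python3 -m crank '[[0,0,1.5,0,0,0],[0,0,3,0,0,0],[0,0,4,0,0,0],[0,0,4,0,0,0]]';python3 -m crank '[[0,0,1.2,0,0,0],[0,0,2.4,0,0,0],[0,0,2.4,0,0,0],[0,0,2.4,0,0,0]]';python3 -m crank '[[0,0,0,0,0,0],[0,0,0,0,0,0],[0,0,0,0,0,0],[0,0,0,0,0,0],[0,0,0,0,0,0],[0,0,0,0,0,0]]' -1 40
```

```text
t: 37.92
ee_pos: [425.2, 335.8, 82.3]
eef_rot: [0.626, 0.779, -0.001, -0.0]
ft_force: [-0.3, -0.9, 0.3]
gripper_width: 0.598
t: 38.42
ee_pos: [425.7, 336.2, 59.4]
eef_rot: [0.627, 0.779, 0.0, -0.0]
ft_force: [-0.1, -0.1, -0.2]
gripper_width: 0.605
t: 39.17
ee_pos: [426.1, 335.9, 59.8]
eef_rot: [0.627, 0.779, 0.0, 0.0]
ft_force: [-0.0, -2.4, 5.7]
gripper_width: 0.282
```

```bash
python3 -m crank '[[0,0,-0.5,0,0,0],[0,0,-2,0,0,0],[0,0,-4,0,0,0],[0,0,-6,0,0,0],[0,0,-7.5,0,0,0],[0,0,-8,0,0,0],[0,0,-8,0,0,0]]' - 50; python3 g.py 606 247 85 102.5
python3 - <<'E'
from rig import get_image
import cv2
for n in("scene",):
    i=get_image(n)[:,:,::-1]
    i=i[60:240,300:480]
    cv2.imwrite(f"pics/{n}20.png",cv2.resize(i,None,fx=3,fy=3,interpolation=cv2.INTER_CUBIC))
E
```

```text
t: 40.05
ee_pos: [425.9, 335.8, 139.5]
eef_rot: [0.627, 0.779, 0.0, 0.0]
ft_force: [0.6, -0.9, -1.8]
gripper_width: 0.279
t 40.05 pos [425.9 335.8 139.5] w 0.279 f [ 0.6 -0.9 -1.8] q7 0.53
shift [-12.54  15.69   5.45] turn [ 0.02  0.01 -0.12]
```

View pics/scene20.png

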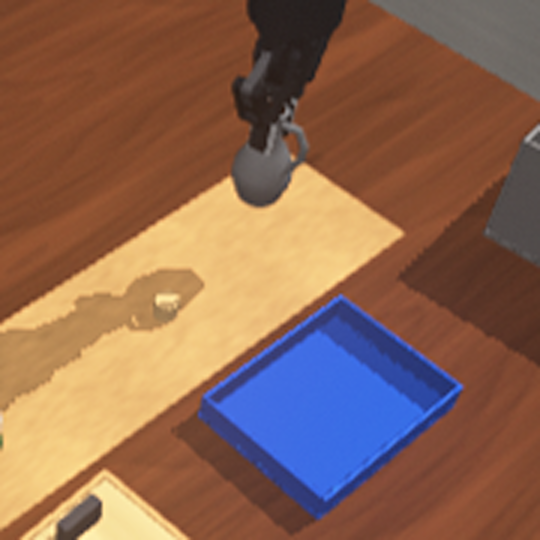

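The jug hangs upright at (262,180). Carrying it to the blue tray.

```bash
python3 -m crank '[[-0.8,1,0,0,0,0],[-3,3.5,0,0,0,0],[-5.5,7,0,0,0,0],[-8,10,0,0,0,0],[-10.3,13,0,0,0,0],[-12,15,0,0,0,0],[-12.5,15.7,0.5,0,0,0],[-12.5,15.7,3,0,0,0],[-12.5,15.7,5.2,0,0,0],[-12.5,15.7,5.2,0,0,0]]'; python3 -m crank '[[0,0,0,0,0,0]]'; python3 g.py 606 247 64.5 102.5
python3 - <<'E'
from rig import get_image
import cv2
for n in("scene",):
    i=get_image(n)[:,:,::-1]
    i=i[100:260,320:500]
    cv2.imwrite(f"pics/{n}21.png",cv2.resize(i,None,fx=3,fy=3,interpolation=cv2.INTER_CUBIC))
E
```

```text
t: 41.35
ee_pos: [603.9, 247.5, 84.7]
eef_rot: [0.626, 0.78, -0.002, -0.001]
ft_force: [-0.8, -0.0, -2.0]
gripper_width: 0.276
t: 41.48
ee_pos: [605.6, 248.3, 87.5]
eef_rot: [0.626, 0.78, 0.0, -0.0]
ft_force: [-0.2, 0.3, -0.7]
gripper_width: 0.274
t 41.48 pos [605.6 248.3  87.5] w 0.274 f [-0.2  0.3 -0.7] q7 0.79
shift [-0.13  0.01  2.3 ] turn [-0.   -0.02 -0.05]
```

View pics/scene21.png

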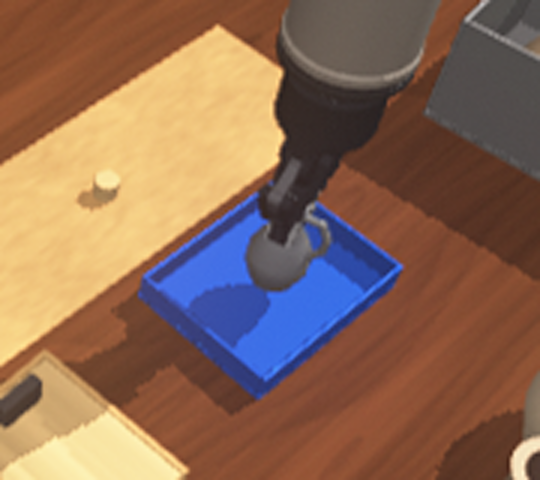

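```bash
python3 -m crank '[[-0.1,0,0.8,0,0,0],[-0.1,0,1.5,0,0,0],[-0.1,0,2,0,0,0],[-0.1,0,2.2,0,0,0],[-0.1,0,2.2,0,0,0]]'; python3 -m crank '[[0,0,0.1,0,0,0],[0,0,0.1,0,0,0]]'; python3 -m crank '[[0,0,0.1,0,0,0],[0,0,0.1,0,0,0]]'
```

```text
t: 42.15
ee_pos: [606.1, 246.7, 65.2]
eef_rot: [0.627, 0.779, -0.0, -0.0]
ft_force: [-0.2, -0.3, -0.9]
gripper_width: 0.273
t: 42.4
ee_pos: [606.2, 246.7, 64.5]
eef_rot: [0.627, 0.779, 0.0, 0.0]
ft_force: [-0.6, 0.5, -1.5]
gripper_width: 0.275
t: 42.65
ee_pos: [606.4, 246.8, 63.9]
eef_rot: [0.627, 0.779, 0.0, 0.0]
ft_force: [-1.8, -0.8, 4.5]
gripper_width: 0.28
```

Contact with the floor, so release and retreat.

```bash
python3 -m crank '[[0,0,0,0,0,0],[0,0,0,0,0,0],[0,0,0,0,0,0],[0,0,0,0,0,0],[0,0,0,0,0,0],[0,0,-2,0,0,0],[0,0,-5,0,0,0],[0,0,-9,0,0,0],[0,0,-12,0,0,0],[0,0,-12,0,0,0]]' 0.2; python3 -m crank '[[2,3,-2,0,0,0],[6,8,-5,0,0,0],[10,13,-5,0,0,0],[14,18,-5,0,0,0],[16,22,-5,0,0,0],[16,24,-5,0,0,0],[16,24,-5,0,0,0],[16,24,-5,0,0,0]]'
python3 - <<'E'
from rig import get_image
import cv2
for n in("scene","top"):
    i=get_image(n)[:,:,::-1];cv2.imwrite(f"pics/{n}22.png",i)
    i=i[130:390,180:480] if n=="scene" else i[100:270,170:480]
    k=2.5
    cv2.imwrite(f"pics/{n}22z.png",cv2.resize(i,None,fx=k,fy=k,interpolation=cv2.INTER_CUBIC)[:600,:800])
E
python3 g.py 606 247 64.5 102.5
```

```text
t: 43.9
ee_pos: [607.1, 247.6, 187.2]
eef_rot: [0.627, 0.779, 0.002, 0.001]
ft_force: [-1.2, -0.2, -0.6]
gripper_width: 0.6
t: 44.9
ee_pos: [805.7, 454.3, 233.5]
eef_rot: [0.627, 0.779, -0.0, -0.0]
ft_force: [-0.1, -0.7, 0.6]
gripper_width: 0.6
t 45.0 pos [805.9 453.9 234.2] w 0.599 f [-0.   0.7 -0.7] q7 0.96
shift [-15.92 -23.97  16.96] turn [ 0.02 -0.01 -0.11]
```

View pics/scene22z.png

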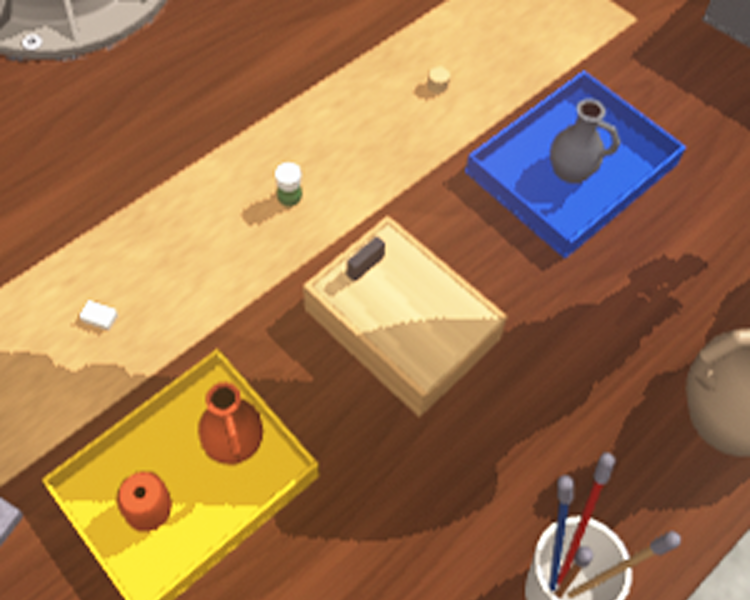

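View pics/top22z.png

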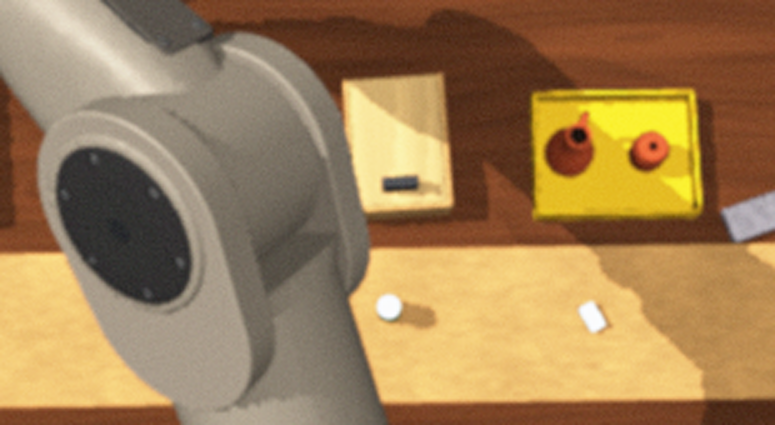

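Run:
```python
from h import *
i=cv2.imread("pics/top22.png")
j=cv2.imread("pics/top0.png")
for im in(j,i):
    r=im[155:190,300:360];m=((r.max(2)<75)).astype(np.uint8)
    n,l,s,c=cv2.connectedComponentsWithStats(m)
    k=[(s[a,4],c[a]+[300,155]) for a in range(1,n) if s[a,4]>15 and abs(c[a][0]-30)<8]
    print([(a,pl("top",*p,70).round(1)) for a,p in k])
p=[(342,80),(443,73),(453,207),(365,215)]
q=[pl("top",170+(u+.5)/2.5-.5,100+(v+.5)/2.5-.5,46) for u,v in p];print(np.round(q,1),np.mean(q,0))
s=[pl("scene",180+(u+.5)/2.5-.5,130+(v+.5)/2.5-.5,73) for u,v in((382,240),(348,267))];print(np.mean(s,0))
```

```text
[(np.int32(22), array([567.3, -12.7,  70. ]))]
[(np.int32(20), array([564.5, -12.7,  70. ]))]
[[692.5  48.2  46. ]
 [698.5 -63.7  46. ]
 [546.8 -71.1  46. ]
 [539.5  24.2  46. ]] [619.30389646 -15.59318404  46.        ]
[573.62471046 -16.04084353  73.        ]
```

Run:
```python
import cv2,numpy as np
a=cv2.imread("pics/scene0.png")[210:300,295:390];b=cv2.imread("pics/scene22.png")[210:300,295:390]
cv2.imwrite("pics/cmp.png",cv2.resize(np.hstack([a,b]),None,fx=4,fy=4,interpolation=cv2.INTER_NEAREST))
```

```text
(no output)
```

View pics/cmp.png

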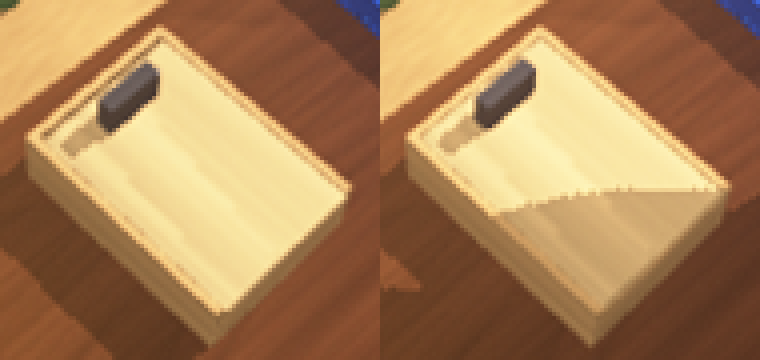

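The dark gap at the front of the cover (left, at the start) is gone now (right), so it is fully shut. Handing in.

```bash
python3 -c "
from rig import hand_in;print(hand_in())"
```

```text
the job is handed in; nothing more can be done
None
```

I handed the job in at about 45 s of the 109 s allowed; the rig gave no verdict. The bronze weight is in the case with the cover shut, the red jug and loom weight are in the yellow tray, and the grey jug is in the blue tray.

- **Finds:** the final pictures show both jugs and the loom weight upright, released and clear of the tray walls. The bronze weight was upright in the case when I last saw it, just before I shut the cover.
- **Cover:** I slid it back about 80 mm rather than the full 90, which was enough. I then pushed it shut until it met a stop at about 9.5 N. The dark gap at the front in the first picture is gone in the last one. The top view puts the bar only about 3 mm nearer shut than at the start; the two cameras' absolute positions for it differ by several mm, so I relied on the stop and the closed gap.
- **Change on the way:** the first lowering of the loom weight would have brought a gripper knuckle too close to the red jug's rim. I lifted it, turned the gripper 90° and set it down from that side.
- **Forces:** the set-downs peaked at about 24 N on the wrist.

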